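Load the slide tray into the scanner and start the scan

TASK

Pick up the loaded slide tray (blue grip, three glass slides), lay its nose in the scanner's front slot and slide it gently home: feel for the guide channel inside, let its walls line the tray up, and push past the spring roller until the tray is firmly against the back stop, never forcing or tipping it. Let the tray go and press the green start button right down with the tray still home; leave the empty tray and everything else on the bench where they are.

Things in the scene. Friction and masses are not known exactly. Their poses are not given: they have to be found in the camera images.
- tray: The loaded slide tray: aluminium, about 180 g, three glass slides on top, BLUE upright grip. Origin under the middle of the plate; local x points to the nose (the end that goes in), z up. Plate 130 long (x -65 to +65), 90 wide, 8 thick, nose corners rounded 8 mm; behind it a tongue 56 wide, 8 thick runs to x = -115.
- tray_grip (a point): Middle of the blue grip, 31 above the tray's underside at tray x = -95. The grip is an upright slab standing on the tongue: 10 thick along tray x, 44 wide, its top 45 and its foot 8 above the underside. Take it from above across its 10 mm thickness.
- spare_tray: An empty tray of the very same shape with a GREY grip, lying beside the loaded one (either may be on either side). Leave it.
- scanner: White slide scanner, fixed, 250 wide, 350 deep. Origin on the bench under the middle of its front face (plane x = 0); x points into it, y to the left looking in, z up. Deck top 85 high back to x = 145, behind it a tower 222 high. The tray must never bear on it with more than 20 N, all contacts added up (floor, side walls and stop; some 4 N are there at rest in the channel).
- slot (a point): Middle of the slot's sill in the front face: scanner x = 0, y = 0, z = 45. Slot 124 wide, open from 45 up to 63 high. Its floor is level and goes straight in; a steel loading lip at the same height, 134 wide, stands 31 out of the front face. The tray slides in along it, plate underside on the floor.
- bay_end (a point): Where the tray's nose ends on average: scanner x = 113, y = 0, z = 45 (tray origin at x = 48, grip 47 outside the front face). The true channel and back stop are on a hidden parked stage, held fast, parallel to scanner x but up to 10 mm to either side and up to 10 mm deeper or shallower than this, new each time: only to be felt.
- tray_switch (a joint): Spring plunger in the hidden back stop: 0 when out, 0.004 m when the nose is against the stop (0.002 = 2 mm short); under 0.6 N. The hidden channel is 93 wide, its flared mouth (117 to 93) 99 to 79 before the stop. A sprung roller in its left (+y) wall, met 36 before the stop, adds 1 to 3 N of resistance and holds the tray in; only the stop rises steeply.
- start_top (a point): Centre of the top of the green start button, 30 across, on the scanner's deck at scanner x = 55, y = 85 (left side looking in); pressed straight down.
- start (a joint): Start button travel: 0 up, 0.006 m fully down (about 4 N); springs back.
- beaker: Glass beaker, 68 across, 90 tall. Origin under its centre. Leave it.
- tube_rack: Orange tube rack with capped tubes, 70 x 160, 92 tall. Origin under its centre. Leave it.
- reagent: Amber reagent bottle with blue cap, 60 across, 130 tall. Origin under its centre. Leave it.
- dish: Closed culture dish, 94 across, 20 tall. Origin under its centre. Leave it.

How it is judged:
By the outcome, as a careful person would: the job done as asked, in the order asked, and still so for the second after the job is handed in, with the robot touching nothing.
It also fails if it takes over 72 s, if anything falls off the work surface, if the arm or the gripper's body presses on something with over 40 N, if the wrist force passes 120 N, or if a joint passes its speed limit or range.

ROBOT

A 6-joint arm with a two-finger parallel gripper is mounted at the origin on the work surface. World frame = base frame: x ahead of the robot, y to its left, z up, the work surface at z = 0. Lengths are in mm, angles in rad, forces in N, time in s.
With the tool pointing down it reaches from about 250 to 800 mm from the base axis. Payload 3.9 kg.
Tool frame: the origin (TCP) lies between the finger pads; the fingertips stand 11 mm ahead of it and the grasp point (between the pads) lies 8 mm behind it (env.tip_extent is the distance from the TCP to the fingertips, in mm); z points along the fingers, y is the direction in which the jaws open and shut (so a half turn about z gives the same grasp; the last joint's range is limited). The gripper opens to 85 mm and grips with 20 to 120 N. Pads are 22 mm wide; open, the fingers measure 114 mm over their backs; the gripper's body (76 mm by 85 mm) begins 54 mm behind the grasp point. The pads swing forward as they close: fully open they stand 13 mm farther back than shut.
Start: joints at [1.149, 0.26, -0.138, 1.173, 0, 1.571], TCP at [214.931, 478.978, 242.304] pointing down, gripper open.
Joint ranges: [-2.78, 2.78], [-0.83, 1.72], [-1.28, 1.37], [-1.9, 2.12], [-1.57, 1.48], [-3.14, 3.14]. Speed limits (rad/s): [2.57, 2.57, 3.14, 3.14, 3.14, 3.14].

INTERFACE

Orientations are given as a unit quaternion [x, y, z, w].
In Python, from cell import env gives the robot as it stands. The module is installed in compiled form; this text tells all that it offers.
- The arm moves only by the tool send_rows, never from a script. Its arguments are lists of equal length, an entry for each row: "claw": the finger opening in cm, from 0 to 8.54; "offset": the shift along the world's x, y, z in cm, a list of three; "rotation": the turn, a rotation vector about the world's x, y, z in rad, a list of three. A call has exactly 8 rows; each row is the pose to reach, as a shift and turn from the pose commanded when the call began; what a row does not reach only later rows make up. A row lasts 1/12 s, in which the tool goes at most 41.7 mm and 7.16 degrees, less where a joint would pass 70% of its speed; a pose out of reach is approached as far as the arm can. A call with a gripper value outside its range is refused whole. The fingers move at their own pace and stop on an object; "squeeze" is the grip in N (left out, the last holds). Time passes only in rows, so rows that repeat a pose let the fingers close, or fill a call up. It gives the time, the measured TCP pose, the force and the opening at its end, in the units of the state.
- env.sense(): the state, without advancing time (a new reading comes with each control period).
- env.capture(name): name is "side" or "top"; returns a dict with "pixels" (400x640x3 uint8, red, green, blue), "K" (3x3 intrinsics, pixels), "origin" and "attitude" of the camera in the world. Camera axes: x right, y down, z forward; pixel columns grow to the right and rows downward; lengths in mm; the calibration is good to about 2 mm. A picture is of the moment at which its call begins. There is no depth.
- env.job_done(): hands the job in, once; it reports no verdict.
Trained networks look in a picture, given as the dict that the camera call returned (one of the last four; its "shot" number tells which), for a name from the list of things; names that differ only in an ending like _2 or _b are one class to them, and where a whole thing is asked for, a point or a joint stands for the part that bears it (a point fixed in the world has none). Each returns a list of dicts, best first, with "p" (0 to 1); they miss things now and then, are a little off and sometimes report something else, mostly with a low value. They report only what shows in the picture. A call takes as long as a camera call.
- env.silhouettes(thing, picture): "pixels" (400x640 bool, what is visible of it) and "pixel" ([row, column] in pixels, amid what is visible of it).
The state is a dict: "time_s": time; "joint_positions": joint angles; "qd": joint speeds; "effort": joint torques, N m; "ee_pos": TCP position; "tool_rot": TCP orientation; "ft_force": force on the tool from outside, world axes, zero at the start; "ft_torque": the same for the moment, N m; "gripper_width": opening from 0.0 (shut) to 1.0 (fully open).
Only numpy, scipy, OpenCV 4.12 (cv2) and the standard library are available. Lean on these libraries where they do the work, as an engineer would, in place of code of your own. Each camera call takes 0.05 s, during which the arm holds its last target.

## Working session

There is one attempt and no reset: what is moved stays moved. The work goes in short steps, Python scripts to look and compute and a tool call to move; the robot and the scene stay as the last step left them, time stands still between calls to the robot, and variables do not carry over. Pictures are saved under pics/ and viewed, and the job is handed in when it is done.

Besides the shell and the picture viewer there is one more tool, called after "Call:" in YAML: its name, and indented under it one key for each argument. send_rows: Moves the arm, as the interface text tells. Its arguments: {"type":"object","properties":{"claw":{"type":"array","items":{"type":"number"}},"offset":{"type":"array","items":{"type":"array","items":{"type":"number"}}},"rotation":{"type":"array","items":{"type":"array","items":{"type":"number"}}},"squeeze":{"type":"number"}},"required":["claw","offset","rotation"]}

```bash
mkdir -p pics; ls; cat > h.py <<'E'
import numpy as np, cv2
from scipy.spatial.transform import Rotation as R
def save(p,n): cv2.imwrite(f'pics/{n}.png',p['pixels'][:,:,::-1])
def cam(p):
    A=np.array(p['attitude'],float)
    Rm=R.from_quat(A).as_matrix() if A.size==4 else A.reshape(3,3)
    return np.array(p['K'],float).reshape(3,3),Rm,np.array(p['origin'],float)
def toz(p,rc,z):
    K,Rm,o=cam(p); d=Rm@np.linalg.inv(K)@np.array([rc[1],rc[0],1.])
    return o+d*(z-o[2])/d[2]
def proj(p,X):
    K,Rm,o=cam(p); c=K@(Rm.T@(np.asarray(X,float)-o)); return c[1]/c[2],c[0]/c[2]
E
python3 - <<'E'
from h import *
from cell import env
for n in('side','top'):
    p=env.capture(n); save(p,n+'0'); print(n,p['K'],p['origin'],p['attitude'])
    for t in['tray','tray_grip','spare_tray','scanner','start','beaker','tube_rack','reagent','dish']:
        try:
            for s in env.silhouettes(t,p)[:3]:
                z={'tray':8,'tray_grip':45,'start':91}.get(t,0)
                print(t,round(s['p'],2),s['pixel'],s['pixels'].sum(),toz(p,s['pixel'],z).round())
        except Exception as e: print(t,e)
print(env.sense())
E
```

```text
pics
side [[424.79117458   0.         317.7357959 ]
 [  0.         424.79117458 205.31035296]
 [  0.           0.           1.        ]] [ 117.36401733 -342.26157123  783.27428926] [ 0.86002972 -0.35266918  0.1383532  -0.34180655]
tray 0.74 [235.5, 270.3] 2252 [480. 189.   8.]
tray_grip 0.71 [235.8, 269.7] 2268 [461. 164.  45.]
tray_grip 0.62 [167.6, 206.5] 697 [492. 455.  45.]
spare_tray 0.86 [197.6, 307.1] 1898 [632. 224.   0.]
spare_tray 0.51 [168.1, 206.9] 754 [514. 501.  -0.]
scanner 0.83 [336.7, 481.7] 31470 [ 613. -293.    0.]
start 0.5 [262.9, 452.2] 198 [ 652. -175.   91.]
beaker 0.86 [186.6, 386.3] 975 [809. 106.   0.]
tube_rack 0.56 [190.3, 171.9] 2380 [399. 493.   0.]
reagent 0.84 [129.0, 248.6] 820 [707. 562.   0.]
dish 0.86 [168.8, 204.4] 723 [507. 504.   0.]
top [[395.33600696   0.         318.21533761]
 [  0.         395.33600696 208.73361181]
 [  0.           0.           1.        ]] [ 400.42864658  152.05105751 1040.20451297] [ 0.7147013  -0.69474455  0.05903013 -0.05520421]
tray 0.89 [243.9, 296.4] 2088 [474. 203.   8.]
tray_grip 0.58 [243.0, 299.6] 2137 [474. 193
[... 443 characters left out ...]
389. 465.   0.]
{'time_s': 1.0, 'joint_positions': array([ 1.14901526e+00,  2.59963772e-01, -1.38077180e-01,  1.17266434e+00,
       -1.37856264e-05,  1.57080964e+00]), 'qd': array([-0.00085529, -0.00239787, -0.00209426,  0.00198215,  0.00040108,
        0.00018902]), 'effort': array([-5.43818478e-04, -4.05612051e+01,  2.54244697e+01,  8.84221208e-04,
       -1.73775584e-04,  7.89889839e-06]), 'ee_pos': array([214.93860459, 479.00355932, 242.33198662]), 'tool_rot': array([2.09337294e-01, 9.77843492e-01, 4.30659918e-05, 1.62679668e-05]), 'ft_force': array([-0.08874348, -0.13326017, -0.54518171]), 'ft_torque': array([-0.01198021,  0.04933982,  0.00599783]), 'gripper_width': 1.0015524682845423}
```

View pics/side0.png

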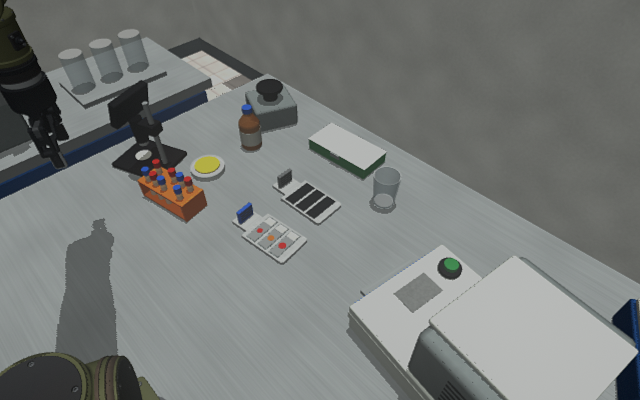

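View pics/top0.png

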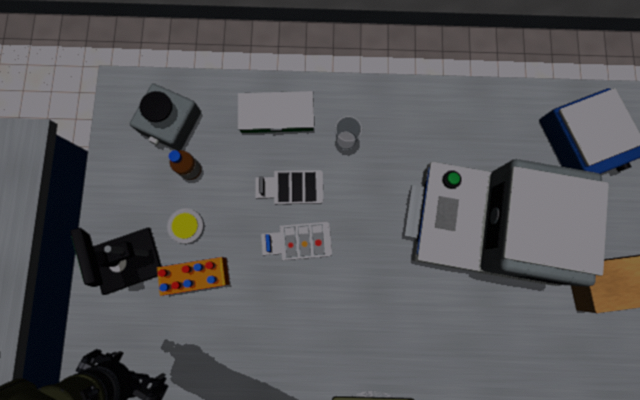

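```bash
python3 - <<'E'
from h import *
from cell import env
import pickle
D={}
for n in('side','top'):
    p=env.capture(n); D[n]=p
    for t in['tray','scanner','start','spare_tray']:
        s=env.silhouettes(t,p); D[n+t]=s[0]['pixels'] if s else None
pickle.dump(D,open('d.pkl','wb'))
def crop(n,r0,r1,c0,c1,f,masks,out):
    im=D[n]['pixels'][:,:,::-1].copy()[r0:r1,c0:c1]; im=cv2.resize(im,None,fx=f,fy=f,interpolation=cv2.INTER_CUBIC)
    for t in masks:
        m=cv2.resize(D[n+t][r0:r1,c0:c1].astype(np.uint8),None,fx=f,fy=f,interpolation=cv2.INTER_NEAREST)
        cs,_=cv2.findContours(m,0,1); cv2.drawContours(im,cs,-1,(0,0,255),1)
    cv2.imwrite('pics/'+out,im)
crop('top',150,290,395,625,3,['scanner','start'],'c_sc.png')
crop('side',230,400,340,640,2,['scanner','start'],'c_sc2.png')
crop('top',160,270,245,345,5,['tray'],'c_tr.png')
crop('side',160,270,225,350,5,['tray'],'c_tr2.png')
E
```

```text
(no output)
```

View pics/c_sc.png

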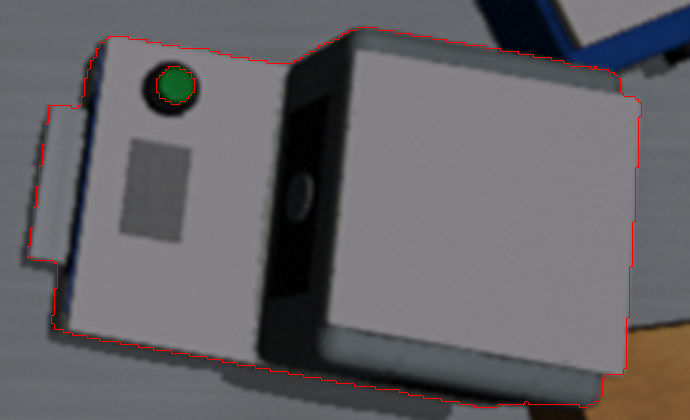

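View pics/c_sc2.png

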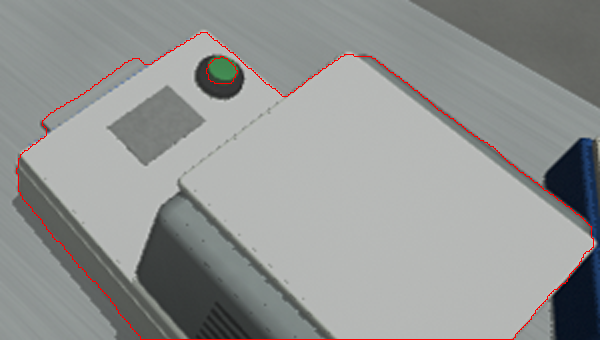

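View pics/c_tr.png

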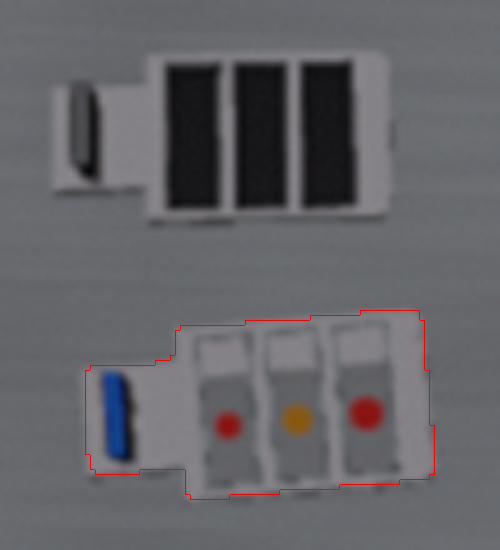

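View pics/c_tr2.png

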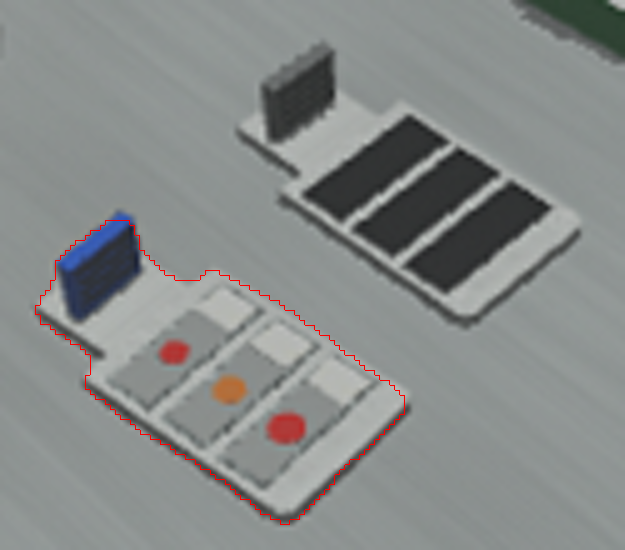

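```bash
cat > fit.py <<'E'
from h import *
import pickle
from scipy.optimize import minimize
D=pickle.load(open('d.pkl','rb'))
def box(x0,x1,y0,y1,z0,z1): return np.array([[x,y,z] for x in(x0,x1) for y in(y0,y1) for z in(z0,z1)],float)
arc=np.array([[57+8*np.cos(a),s*(37+8*np.sin(a)),z] for a in np.linspace(0,1.57,5) for s in(1,-1) for z in(0,8)])
TR=[np.vstack([arc,box(-65,0,-45,45,0,8)]),box(-115,-60,-28,28,0,8),box(-100,-90,-22,22,8,45)]
SC=[box(0,350,-125,125,0,85),box(145,350,-125,125,0,222),box(-31,0,-67,67,41,45)]
def rast(p,parts,q,S=4):
    m=np.zeros((400*S,640*S),np.uint8)
    K,Rm,o=cam(p); c,s=np.cos(q[2]),np.sin(q[2])
    for B in parts:
        W=np.c_[B[:,0]*c-B[:,1]*s+q[0],B[:,0]*s+B[:,1]*c+q[1],B[:,2]]
        u=(K@(Rm.T@(W-o).T)); u=(u[:2]/u[2]).T
        u=(u+.5)*S-.5
        h=cv2.convexHull(u.astype(np.float32))
        cv2.fillConvexPoly(m,np.round(h*16).astype(np.int32),1,shift=4)
    return cv2.resize(m.astype(np.float32),(640,400),interpolation=cv2.INTER_AREA)
def cost(q,parts,views,t,rows=None):
    e=0
    for v in views:
        a=rast(D[v],parts,q); b=D[v+t].astype(np.float32)
        e+=np.abs(a-b).sum()/b.sum()
    return e
def fit(parts,views,t,q0):
    r=minimize(lambda d:cost(np.array(q0)+d*np.array([1,1,.01]),parts,views,t),np.zeros(3),method='Nelder-Mead',options=dict(initial_simplex=np.array([[0,0,0],[12,0,0],[0,12,0],[0,0,12.]]),xatol=.05,fatol=1e-5,maxiter=200))
    return np.array(q0)+r.x*np.array([1,1,.01]),r.fun
if __name__=='__main__':
    for vs in(['top'],['side'],['top','side']):
        print(vs,'tray',fit(TR,vs,'tray',[478,190,-1.5]))
        print(vs,'scan',fit(SC,vs,'scanner',[560,-90,-1.65]))
    for v in('top','side'):
        m=D[v+'start']; ys,xs=np.nonzero(m); print('btn',v,[toz(D[v],(ys.mean(),xs.mean()),z).round(1) for z in(91,95,101)],m.sum())
E
python3 fit.py
```

```text
['top'] tray (array([485.01473269, 179.4342242 ,  -1.45807527]), np.float64(0.024841994047164917))
['top'] scan (array([ 563.58768208, -107.48818338,   -1.71842378]), np.float64(0.05695676431059837))
['side'] tray (array([483.61737029, 180.40854718,  -1.45410158]), np.float64(0.04179532453417778))
['side'] scan (array([ 569.67616199, -107.44252426,   -1.80405467]), np.float64(0.04696587100625038))
['top', 'side'] tray (array([484.53553368, 179.98766581,  -1.4515066 ]), np.float64(0.07724316418170929))
['top', 'side'] scan (array([ 564.47957726, -109.15717121,   -1.74779926]), np.float64(0.12234954535961151))
btn top [array([ 642. , -181.7,   91. ]), array([ 641. , -180.2,   95. ]), array([ 639.5, -178.1,  101. ])] 128
btn side [array([ 645.2, -175.8,   91. ]), array([ 642.1, -176.7,   95. ]), array([ 637.6, -178.2,  101. ])] 165
```

```bash
cat > sc.py <<'E'
from fit import *
from scipy.optimize import least_squares
obs={'top':[((0,125,85),(162.4,430.8)),((0,-125,85),(259.8,417.5)),((-31,67,45),(185,411)),((-31,-67,45),(236,404.5)),((145,125,85),(171,491))],
'side':[((0,125,85),(246.3,442.3)),((0,-125,85),(308.3,350)),((-31,67,45),(259.5,406.5)),((-31,-67,45),(291.5,361.))]}
obs['top'][0]=((0,125,85),(162.4,431))
bt={v:[np.nonzero(D[v+'start'])[i].mean() for i in(0,1)] for v in('top','side')}
def res(q,views):
    out=[];c,s=np.cos(q[2]),np.sin(q[2])
    for v in views:
        for X,o in obs[v]+[((55,85,q[3]),bt[v])]:
            w=(X[0]*c-X[1]*s+q[0],X[0]*s+X[1]*c+q[1],X[2]); out+=list(np.array(proj(D[v],w))-o)
    return np.array(out)
for vs in(['top'],['side'],['top','side']):
    r=least_squares(res,[563,-108,-1.72,98],args=(vs,),loss='soft_l1'); print(vs,r.x); print(r.fun.reshape(-1,2).round(1).tolist())
E
python3 sc.py
python3 - <<'E'
import sys; sys.path.insert(0,'.')
import os; os.chdir('.')
from fit import *
# edge overlay
for v,(r0,r1,c0,c1,f) in {'top':(150,290,395,625,3),'side':(230,400,340,640,2)}.items():
    im=cv2.resize(D[v]['pixels'][:,:,::-1][r0:r1,c0:c1].copy(),None,fx=f,fy=f,interpolation=cv2.INTER_CUBIC)
    q=[564,-108.5,-1.725]
    c,s=np.cos(q[2]),np.sin(q[2])
    def P(X):
        a=proj(D[v],(X[0]*c-X[1]*s+q[0],X[0]*s+X[1]*c+q[1],X[2])); return (int((a[1]-c0+.5)*f),int((a[0]-r0+.5)*f))
    for L in([(145,125,85),(0,125,85),(0,-125,85),(145,-125,85)],[(0,125,0),(0,-125,0)],[(0,67,45),(-31,67,45),(-31,-67,45),(0,-67,45)]):
        for a,b in zip(L,L[1:]): cv2.line(im,P(a),P(b),(0,0,255),1,cv2.LINE_AA)
    cv2.imwrite(f'pics/ov_{v}.png',im)
E
```

```text
['top'] [ 561.47709696 -111.35434658   -1.71882845  103.1023446 ]
[[-1.2, -0.0], [0.5, 0.0], [-0.2, 0.7], [-0.2, -0.1], [0.1, -2.4], [0.6, 0.4]]
['side'] [ 559.1980277  -114.87438695   -1.70456105  104.04251166]
[[-2.5, -0.5], [0.2, -0.8], [-0.3, 1.8], [0.5, -0.5], [0.3, 1.1]]
['top', 'side'] [ 560.46570927 -113.36774449   -1.70809467  101.88371556]
[[-0.9, 0.3], [1.0, 1.4], [0.3, 1.2], [0.4, 1.0], [-0.2, -2.1], [0.9, 0.7], [-3.1, -0.6], [-0.9, -1.1], [-1.0, 1.7], [-0.5, -0.6], [0.3, 0.6]]
```

View pics/ov_top.png

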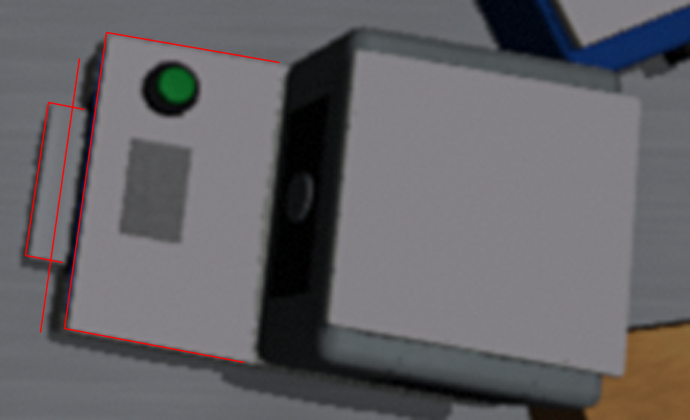

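View pics/ov_side.png

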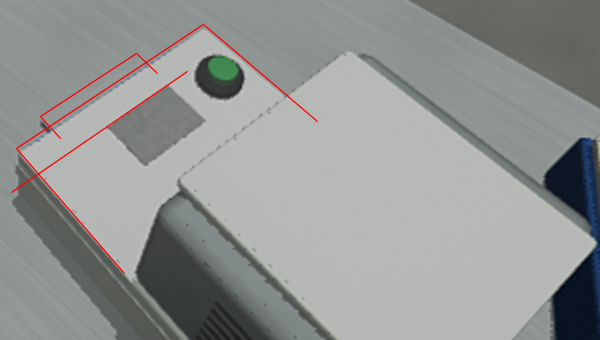

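```bash
cat > edges.py <<'E'
from fit import *
from scipy.ndimage import map_coordinates
from scipy.optimize import least_squares
# segments in scanner frame (top deck edges + lip outer edge)
SEG={'front':((0,-110,85),(0,110,85)),'left':((12,125,85),(120,125,85)),'right':((12,-125,85),(110,-125,85)),'lip':((-31,-60,45),(-31,60,45)),'lipL':((-27,67,45),(-8,67,45)),'lipR':((-27,-67,45),(-8,-67,45))}
def W(q,X):
    c,s=np.cos(q[2]),np.sin(q[2]); return np.array((X[0]*c-X[1]*s+q[0],X[0]*s+X[1]*c+q[1],X[2]))
def collect(v,q,rng=5):
    g=cv2.cvtColor(D[v]['pixels'],cv2.COLOR_RGB2GRAY).astype(float); out=[]
    for k,(a,b) in SEG.items():
        pa,pb=np.array(proj(D[v],W(q,a))),np.array(proj(D[v],W(q,b)))
        n=np.array([-(pb-pa)[1],(pb-pa)[0]]); n/=np.linalg.norm(n)
        ds=[]
        for t in np.linspace(0,1,25):
            c=pa+t*(pb-pa); d=np.arange(-rng,rng+.01,.25)
            pr=map_coordinates(g,[c[0]+d*n[0],c[1]+d*n[1]],order=1)
            gr=np.abs(np.gradient(np.convolve(pr,np.ones(3)/3,'same')))[3:-3]; i=gr.argmax()
            if gr[i]>2: ds.append((t,d[3+i]))
        if len(ds)>8:
            ds=np.array(ds); m=np.median(ds[:,1]); kf=np.polyfit(ds[:,0],ds[:,1],1)
            print(v,k,len(ds),'med',round(m,2),'std',ds[:,1].std().round(2),'slope',kf[0].round(2))
if __name__=='__main__':
    for v in('top','side'): collect(v,[563,-110,-1.72])
E
python3 edges.py
```

```text
top front 25 med 0.25 std 1.57 slope -0.71
top left 25 med -0.5 std 0.78 slope 0.09
top right 25 med 0.25 std 0.21 slope 0.07
top lip 25 med -0.5 std 0.23 slope -0.06
top lipR 25 med 0.25 std 0.2 slope -0.07
side front 25 med -1.75 std 0.29 slope 0.41
side left 22 med -1.25 std 1.21 slope 0.78
side right 25 med -0.5 std 0.12 slope -0.06
side lipL 9 med -1.5 std 2.2 slope 19.2
side lipR 21 med -0.25 std 1.98 slope 3.36
```

```bash
python3 - <<'E'
from fit import *
q=[484.5,180,-1.453]
for v in('top','side'):
    p=D[v]['pixels'].astype(int); m=(p[...,2]>p[...,0]*1.6)&(p[...,2]>p[...,1]*1.4)&(D[v+'tray'])
    ys,xs=np.nonzero(m)
    # model visible: project grip box hull centroid
    r=rast(D[v],[TR[2]],q); Y,X=np.nonzero(r>.5)
    print(v,m.sum(),ys.mean(),xs.mean(),'model',len(Y),Y.mean(),X.mean())
    print(toz(D[v],(ys.mean(),xs.mean()),30)-toz(D[v],(Y.mean(),X.mean()),30))
print(q[0]-95*np.cos(q[2]),q[1]-95*np.sin(q[2]))
E
```

```text
top 79 243.0 267.8607594936709 model 103 242.88349514563106 268.1067961165049
[-0.31433459  0.61241962  0.        ]
side 86 211.54651162790697 243.1046511627907 model 243 212.46502057613168 244.54732510288065
[-0.62513656  4.8178389   0.        ]
473.33521120305653 274.3416530018403
```

Call:
send_rows:
  claw: [4,4,4,4,4,4,4,4]
  offset:
    - [3.2,-2.5,-0.5]
    - [6.4,-5.0,-1.0]
    - [9.6,-7.6,-2.0]
    - [12.8,-10.2,-3.0]
    - [16.0,-12.7,-4.5]
    - [19.2,-15.3,-6.0]
    - [22.5,-17.9,-8.0]
    - [25.83,-20.47,-10.0]
  rotation:
    - [0,0,0.07]
    - [0,0,0.14]
    - [0,0,0.21]
    - [0,0,0.28]
    - [0,0,0.35]
    - [0,0,0.42]
    - [0,0,0.49]
    - [0,0,0.538]
  squeeze: 20

```text
time_s: 2.17
ee_pos: [464.1, 281.3, 148.5]
tool_rot: [-0.06, 0.998, 0.0, 0.001]
ft_force: [0.5, 0.4, 0.3]
gripper_width: 0.469
```

Call:
send_rows:
  claw: [4,4,4,4,4,4,4,4]
  offset:
    - [0,0,-2]
    - [0,0,-5]
    - [0,0,-8]
    - [0,0,-10]
    - [0,0,-11]
    - [0,0,-11.7]
    - [0,0,-11.7]
    - [0,0,-11.7]
  rotation:
    - [0,0,0]
    - [0,0,0]
    - [0,0,0]
    - [0,0,0]
    - [0,0,0]
    - [0,0,0]
    - [0,0,0]
    - [0,0,0]

```text
time_s: 2.83
ee_pos: [463.0, 283.2, 32.5]
tool_rot: [-0.058, 0.998, 0.0, 0.001]
ft_force: [-0.0, -0.7, 0.2]
gripper_width: 0.469
```

```bash
python3 - <<'E'
from h import *
from cell import env
s=env.sense(); print(s['joint_positions'].round(3),s['ee_pos'],s['tool_rot'].round(4),s['ft_force'])
p=env.capture('side'); im=cv2.resize(p['pixels'][150:280,190:350,::-1],None,fx=4,fy=4); cv2.imwrite('pics/g1.png',im)
E
```

```text
[ 0.549  0.463 -0.431  0.676 -0.     0.432] [463.04550548 283.16576023  32.49812943] [-5.820e-02  9.983e-01  3.000e-04  6.000e-04] [-3.49421529e-04 -7.44135567e-01  1.98047010e-01]
```

View pics/g1.png

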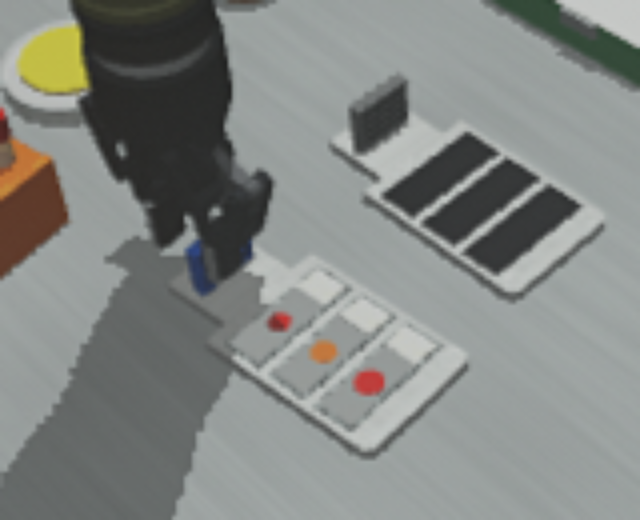

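Call:
send_rows:
  claw: [4,4,4,4,3,1,0.4,0.4]
  offset:
    - [0.5,-0.4,-0.2]
    - [1.02,-0.88,-0.5]
    - [1.02,-0.88,-0.75]
    - [1.02,-0.88,-0.75]
    - [1.02,-0.88,-0.75]
    - [1.02,-0.88,-0.75]
    - [1.02,-0.88,-0.75]
    - [1.02,-0.88,-0.75]
  rotation:
    - [0,0,0]
    - [0,0,0]
    - [0,0,0]
    - [0,0,0]
    - [0,0,0]
    - [0,0,0]
    - [0,0,0]
    - [0,0,0]
  squeeze: 40

```text
time_s: 3.55
ee_pos: [472.7, 273.9, 24.4]
tool_rot: [-0.058, 0.998, -0.0, 0.0]
ft_force: [-0.8, 0.4, 0.9]
gripper_width: 0.11
```

Call:
send_rows:
  claw: [0.4,0.4,0.4,0.4,0.4,0.4,0.4,0.4]
  offset:
    - [0,0,0]
    - [0,0,0]
    - [0,0,0]
    - [0,0,0]
    - [0,0,0]
    - [0,0,0]
    - [0,0,0]
    - [0,0,0]
  rotation:
    - [0,0,0]
    - [0,0,0]
    - [0,0,0]
    - [0,0,0]
    - [0,0,0]
    - [0,0,0]
    - [0,0,0]
    - [0,0,0]

```text
time_s: 4.22
ee_pos: [472.6, 273.9, 24.4]
tool_rot: [-0.058, 0.998, 0.0, 0.0]
ft_force: [-1.3, -0.2, 2.9]
gripper_width: 0.112
```

```bash
python3 - <<'E'
from h import *
from cell import env
s=env.sense(); print(s['joint_positions'].round(3),s['ee_pos'],s['tool_rot'].round(4),s['ft_force'],s['gripper_width'])
p=env.capture('side'); im=cv2.resize(p['pixels'][150:280,190:350,::-1],None,fx=4,fy=4); cv2.imwrite('pics/g2.png',im)
E
```

```text
[ 0.525  0.479 -0.43   0.662  0.     0.409] [472.62197309 273.9140983   24.36859976] [-5.810e-02  9.983e-01  1.000e-04  0.000e+00] [-1.28209283 -0.20331409  2.8628491 ] 0.1118578223615965
```

View pics/g2.png

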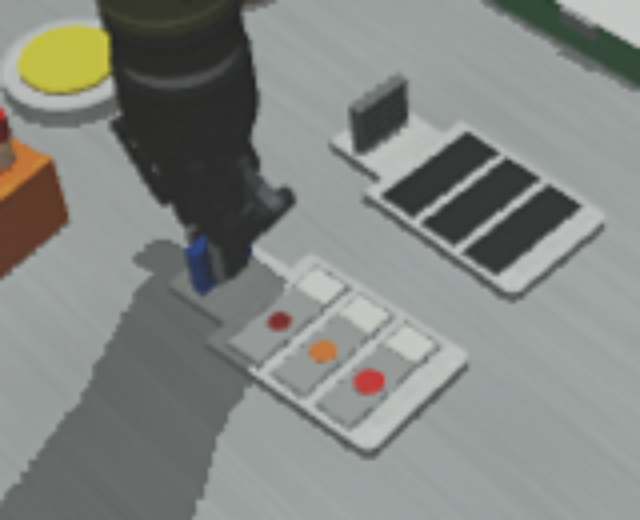

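Call:
send_rows:
  claw: [0.4,0.4,0.4,0.4,0.4,0.4,0.4,0.4]
  offset:
    - [0,0,1]
    - [0,0,3]
    - [0,0,5]
    - [0.5,-1,6.5]
    - [1.5,-3,6.5]
    - [2.7,-5.2,6.5]
    - [3.9,-7.5,6.5]
    - [5.2,-10,6.5]
  rotation:
    - [0,0,0]
    - [0,0,0]
    - [0,0,0]
    - [0,0,-0.02]
    - [0,0,-0.05]
    - [0,0,-0.08]
    - [0,0,-0.11]
    - [0,0,-0.14]

```text
time_s: 4.93
ee_pos: [524.8, 173.2, 89.7]
tool_rot: [0.012, 1.0, 0.0, -0.0]
ft_force: [0.6, -0.5, -1.6]
gripper_width: 0.109
```

```bash
cat > st.py <<'E'
from h import *
from cell import env
s=env.sense()
Q=np.array([563,-110.]);a=-1.72;d=np.array([np.cos(a),np.sin(a)]);l=np.array([-d[1],d[0]])
x=s['ee_pos'][:2]-Q; f=s['ft_force']
ra=R.from_quat(s['tool_rot']); y=ra.as_matrix()[:,1]; z=ra.as_matrix()[:,2]
ya=np.arctan2(-y[1],-y[0])
print('t',round(s['time_s'],2),'sx %.2f sy %.2f z %.2f'%(x@d,x@l,s['ee_pos'][2]),'yawerr %.4f'%(ya-a),'tilt',z[:2].round(4),'F ax %.2f lat %.2f z %.2f'%(f[:2]@d,f[:2]@l,f[2]),'T',s['ft_torque'].round(3),'w',round(s['gripper_width'],3),'ee',s['ee_pos'].round(2),'q',s['joint_positions'].round(2))
E
python3 st.py
```

```text
t 4.93 sx -274.41 sy -79.88 z 89.69 yawerr 0.1250 tilt [-0.      0.0003] F ax 0.44 lat 0.68 z -1.58 T [ 0.133 -0.028 -0.025] w 0.109 ee [524.8  173.24  89.69] q [ 0.32  0.41 -0.33  0.82  0.    0.34]
```

Call:
send_rows:
  claw: [0.4,0.4,0.4,0.4,0.4,0.4,0.4,0.4]
  offset:
    - [1.2,-2.3,0]
    - [2.4,-4.6,0]
    - [3.6,-6.9,0]
    - [4.7,-9,0]
    - [5.6,-10.7,0]
    - [6.1,-11.6,0]
    - [6.27,-12,-0.6]
    - [6.27,-12,-1.2]
  rotation:
    - [0,0,-0.03]
    - [0,0,-0.06]
    - [0,0,-0.09]
    - [0,0,-0.11]
    - [0,0,-0.12]
    - [0,0,-0.125]
    - [0,0,-0.125]
    - [0,0,-0.125]

```text
time_s: 5.6
ee_pos: [587.8, 53.4, 77.1]
tool_rot: [0.075, 0.997, 0.0, 0.0]
ft_force: [0.4, 0.4, -2.0]
gripper_width: 0.114
```

```bash
python3 st.py; python3 - <<'E'
from h import *
from cell import env
for v,(r0,r1,c0,c1) in {'top':(130,290,300,500),'side':(200,360,280,480)}.items():
    p=env.capture(v); cv2.imwrite(f'pics/a_{v}.png',cv2.resize(p['pixels'][r0:r1,c0:c1,::-1],None,fx=3.5,fy=3.5))
    q=p
E
```

```text
t 5.6 sx -165.29 sy 0.22 z 77.11 yawerr -0.0005 tilt [0.0007 0.0004] F ax -0.47 lat 0.30 z -2.02 T [ 0.112 -0.02   0.047] w 0.114 ee [587.79  53.42  77.11] q [ 0.09  0.48 -0.25  0.84  0.    0.24]
```

View pics/a_top.png

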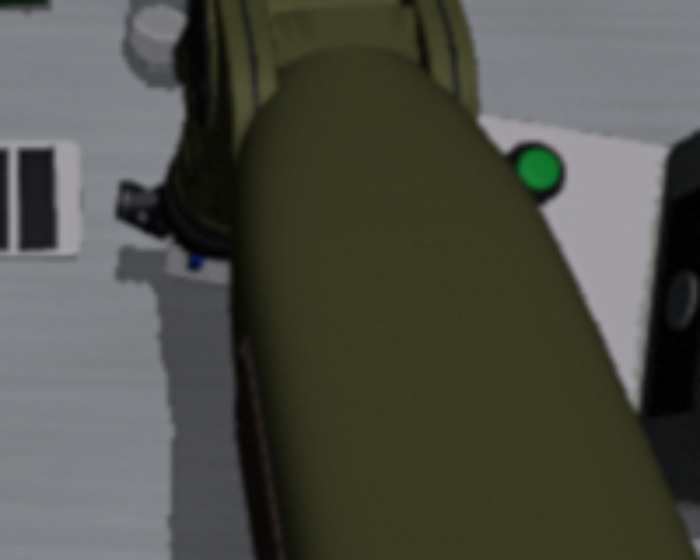

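View pics/a_side.png

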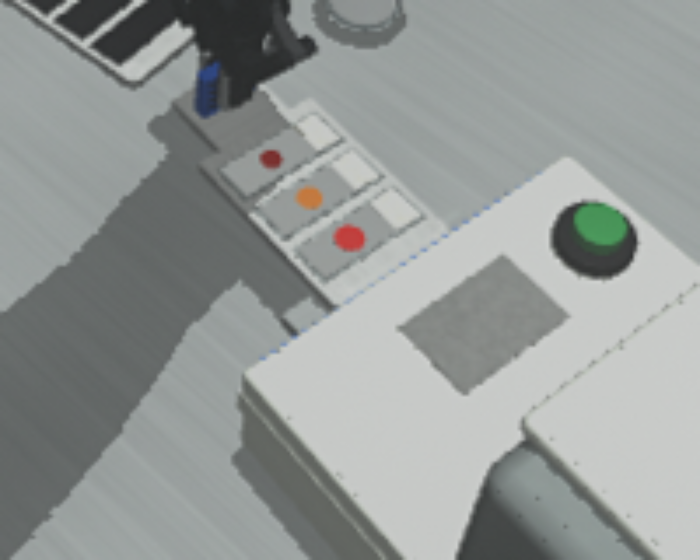

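Call:
send_rows:
  claw: [0.4,0.4,0.4,0.4,0.4,0.4,0.4,0.4]
  offset:
    - [0,0,-0.1]
    - [0,0,-0.2]
    - [0,0,-0.3]
    - [0,0,-0.4]
    - [0,0,-0.45]
    - [0,0,-0.5]
    - [0,0,-0.5]
    - [0,0,-0.5]
  rotation:
    - [0,0,0]
    - [0,0,0]
    - [0,0,0]
    - [0,0,0]
    - [0,0,0]
    - [0,0,0]
    - [0,0,0]
    - [0,0,0]

```text
time_s: 6.37
ee_pos: [587.4, 53.8, 72.3]
tool_rot: [0.074, 0.997, 0.0, 0.0]
ft_force: [0.8, 0.2, -1.5]
gripper_width: 0.111
```

```bash
python3 st.py
```

```text
t 6.37 sx -165.64 sy -0.26 z 72.31 yawerr 0.0004 tilt [0.0001 0.    ] F ax -0.31 lat 0.80 z -1.47 T [ 0.085 -0.014  0.045] w 0.111 ee [587.36  53.84  72.31] q [ 0.09  0.49 -0.26  0.83  0.    0.24]
```

Call:
send_rows:
  claw: [0.4,0.4,0.4,0.4,0.4,0.4,0.4,0.4]
  offset:
    - [0,0,-0.05]
    - [0,0,-0.1]
    - [0,0,-0.15]
    - [0,0,-0.2]
    - [0,0,-0.22]
    - [0,0,-0.22]
    - [0,0,-0.22]
    - [0,0,-0.22]
  rotation:
    - [0,0,0]
    - [0,0,0]
    - [0,0,0]
    - [0,0,0]
    - [0,0,0]
    - [0,0,0]
    - [0,0,0]
    - [0,0,0]

```text
time_s: 7.03
ee_pos: [587.4, 53.8, 70.1]
tool_rot: [0.074, 0.997, -0.0, 0.0]
ft_force: [0.6, 0.4, -1.5]
gripper_width: 0.11
```

```bash
python3 st.py
```

```text
t 7.03 sx -165.63 sy -0.26 z 70.08 yawerr 0.0004 tilt [ 0. -0.] F ax -0.48 lat 0.58 z -1.53 T [ 0.11  -0.027  0.003] w 0.11 ee [587.36  53.83  70.08] q [ 0.09  0.49 -0.26  0.82 -0.    0.24]
```

Call:
send_rows:
  claw: [0.4,0.4,0.4,0.4,0.4,0.4,0.4,0.4]
  offset:
    - [0,0,-0.02]
    - [0,0,-0.05]
    - [0,0,-0.07]
    - [0,0,-0.07]
    - [0,0,-0.07]
    - [0,0,-0.07]
    - [0,0,-0.07]
    - [0,0,-0.07]
  rotation:
    - [0,0,0]
    - [0,0,0]
    - [0,0,0]
    - [0,0,0]
    - [0,0,0]
    - [0,0,0]
    - [0,0,0]
    - [0,0,0]

```text
time_s: 7.7
ee_pos: [587.4, 53.9, 69.4]
tool_rot: [0.074, 0.997, 0.0, 0.0]
ft_force: [-0.3, 0.9, -0.8]
gripper_width: 0.108
```

```bash
python3 st.py
```

```text
t 7.7 sx -165.69 sy -0.22 z 69.44 yawerr 0.0004 tilt [0.0002 0.0001] F ax -0.85 lat -0.46 z -0.81 T [ 0.11  -0.071  0.011] w 0.108 ee [587.41  53.88  69.44] q [ 0.09  0.49 -0.26  0.82  0.    0.24]
```

Call:
send_rows:
  claw: [0.4,0.4,0.4,0.4,0.4,0.4,0.4,0.4]
  offset:
    - [0,0,-0.02]
    - [0,0,-0.04]
    - [0,0,-0.04]
    - [0,0,-0.04]
    - [0,0,-0.04]
    - [0,0,-0.04]
    - [0,0,-0.04]
    - [0,0,-0.04]
  rotation:
    - [0,0,0]
    - [0,0,0]
    - [0,0,0]
    - [0,0,0]
    - [0,0,0]
    - [0,0,0]
    - [0,0,0]
    - [0,0,0]

```text
time_s: 8.37
ee_pos: [587.5, 53.9, 69.1]
tool_rot: [0.074, 0.997, 0.0, 0.0]
ft_force: [-0.1, 1.5, 1.9]
gripper_width: 0.106
```

```bash
python3 st.py
```

```text
t 8.37 sx -165.75 sy -0.16 z 69.10 yawerr 0.0005 tilt [0.0003 0.0002] F ax -1.47 lat -0.32 z 1.88 T [ 0.102  0.116 -0.021] w 0.106 ee [587.48  53.93  69.1 ] q [ 0.09  0.49 -0.26  0.82  0.    0.24]
```

```bash
python3 - <<'E'
from cell import env
import cv2
for i in range(4):
    p=env.capture('side'); s=env.sense(); print(s['ft_force'].round(2),s['ft_torque'].round(3),s['effort'].round(2))
cv2.imwrite('pics/b.png',cv2.resize(p['pixels'][200:340,290:470,::-1],None,fx=4,fy=4))
E
```

```text
[-0.49  2.1   0.57] [0.096 0.059 0.014] [-9.200e-01 -4.874e+01  2.131e+01 -3.000e-02 -2.800e-01 -2.000e-02]
[-0.2   1.82  1.05] [ 0.125  0.052 -0.033] [-9.600e-01 -4.871e+01  2.128e+01 -2.000e-02 -2.900e-01 -2.000e-02]
[0.62 1.66 1.2 ] [ 0.118  0.096 -0.035] [-9.900e-01 -4.868e+01  2.126e+01 -1.000e-02 -3.100e-01 -2.000e-02]
[0.55 1.12 2.07] [ 0.131  0.051 -0.016] [-1.030e+00 -4.866e+01  2.123e+01 -1.000e-02 -3.200e-01 -2.000e-02]
```

View pics/b.png

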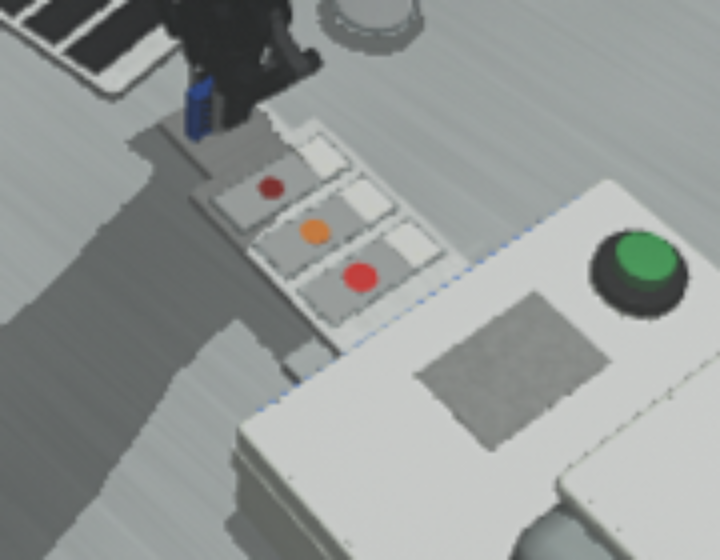

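Call:
send_rows:
  claw: [0.4,0.4,0.4,0.4,0.4,0.4,0.4,0.4]
  offset:
    - [0,0,0.02]
    - [-0.03,-0.2,0.025]
    - [-0.06,-0.4,0.025]
    - [-0.09,-0.6,0.025]
    - [-0.12,-0.8,0.025]
    - [-0.15,-1.0,0.025]
    - [-0.18,-1.19,0.025]
    - [-0.18,-1.19,0.025]
  rotation:
    - [0,0,0]
    - [0,0,0]
    - [0,0,0]
    - [0,0,0]
    - [0,0,0]
    - [0,0,0]
    - [0,0,0]
    - [0,0,0]

```text
time_s: 9.23
ee_pos: [585.4, 41.3, 69.2]
tool_rot: [0.075, 0.997, -0.0, -0.0]
ft_force: [0.0, -0.3, -0.0]
gripper_width: 0.109
```

```bash
python3 st.py
```

```text
t 9.23 sx -152.91 sy -0.30 z 69.15 yawerr -0.0002 tilt [-0.0002 -0.0006] F ax 0.27 lat 0.05 z -0.00 T [-0.01  -0.042  0.004] w 0.109 ee [585.43  41.25  69.15] q [ 0.07  0.49 -0.27  0.82 -0.    0.22]
```

Call:
send_rows:
  claw: [0.4,0.4,0.4,0.4,0.4,0.4,0.4,0.4]
  offset:
    - [-0.01,-0.05,0]
    - [-0.02,-0.1,0]
    - [-0.025,-0.15,0]
    - [-0.03,-0.2,0]
    - [-0.04,-0.25,0]
    - [-0.04,-0.25,0]
    - [-0.04,-0.25,0]
    - [-0.04,-0.25,0]
  rotation:
    - [0,0,0]
    - [0,0,0]
    - [0,0,0]
    - [0,0,0]
    - [0,0,0]
    - [0,0,0]
    - [0,0,0]
    - [0,0,0]

```text
time_s: 9.9
ee_pos: [585.1, 39.4, 69.2]
tool_rot: [0.074, 0.997, -0.0, -0.0]
ft_force: [0.5, 1.9, -0.4]
gripper_width: 0.112
```

```bash
python3 st.py
```

```text
t 9.9 sx -151.02 sy -0.32 z 69.17 yawerr 0.0004 tilt [-0.0001 -0.0002] F ax -1.94 lat 0.25 z -0.36 T [ 0.092 -0.053 -0.02 ] w 0.112 ee [585.13  39.39  69.17] q [ 0.07  0.48 -0.27  0.81 -0.    0.22]
```

Call:
send_rows:
  claw: [0.4,0.4,0.4,0.4,0.4,0.4,0.4,0.4]
  offset:
    - [-0.01,-0.05,0]
    - [-0.02,-0.1,0]
    - [-0.025,-0.15,0]
    - [-0.03,-0.2,0]
    - [-0.04,-0.25,0]
    - [-0.04,-0.25,0]
    - [-0.04,-0.25,0]
    - [-0.04,-0.25,0]
  rotation:
    - [0,0,0]
    - [0,0,0]
    - [0,0,0]
    - [0,0,0]
    - [0,0,0]
    - [0,0,0]
    - [0,0,0]
    - [0,0,0]

```text
time_s: 10.57
ee_pos: [584.7, 36.8, 69.2]
tool_rot: [0.074, 0.997, -0.0, -0.0]
ft_force: [0.8, 0.9, -0.2]
gripper_width: 0.109
```

```bash
python3 st.py
```

```text
t 10.57 sx -148.39 sy -0.34 z 69.18 yawerr 0.0003 tilt [-0.0001 -0.0003] F ax -0.96 lat 0.63 z -0.25 T [ 0.099 -0.054  0.027] w 0.109 ee [584.72  36.79  69.18] q [ 0.06  0.48 -0.27  0.81 -0.    0.21]
```

Call:
send_rows:
  claw: [0.4,0.4,0.4,0.4,0.4,0.4,0.4,0.4]
  offset:
    - [-0.01,-0.05,0]
    - [-0.02,-0.1,0]
    - [-0.025,-0.15,0]
    - [-0.03,-0.2,0]
    - [-0.04,-0.25,0]
    - [-0.04,-0.25,0]
    - [-0.04,-0.25,0]
    - [-0.04,-0.25,0]
  rotation:
    - [0,0,0]
    - [0,0,0]
    - [0,0,0]
    - [0,0,0]
    - [0,0,0]
    - [0,0,0]
    - [0,0,0]
    - [0,0,0]

```text
time_s: 11.23
ee_pos: [584.3, 34.3, 69.2]
tool_rot: [0.074, 0.997, -0.0, -0.0]
ft_force: [0.1, 1.4, 0.5]
gripper_width: 0.11
```

Call:
send_rows:
  claw: [0.4,0.4,0.4,0.4,0.4,0.4,0.4,0.4]
  offset:
    - [-0.01,-0.05,0]
    - [-0.02,-0.1,0]
    - [-0.025,-0.15,0]
    - [-0.03,-0.2,0]
    - [-0.04,-0.25,0]
    - [-0.04,-0.25,0]
    - [-0.04,-0.25,0]
    - [-0.04,-0.25,0]
  rotation:
    - [0,0,0]
    - [0,0,0]
    - [0,0,0]
    - [0,0,0]
    - [0,0,0]
    - [0,0,0]
    - [0,0,0]
    - [0,0,0]

```text
time_s: 11.9
ee_pos: [583.9, 31.8, 69.2]
tool_rot: [0.074, 0.997, -0.0, -0.0]
ft_force: [-0.2, 1.5, 0.2]
gripper_width: 0.112
```

Call:
send_rows:
  claw: [0.4,0.4,0.4,0.4,0.4,0.4,0.4,0.4]
  offset:
    - [-0.01,-0.05,0]
    - [-0.02,-0.1,0]
    - [-0.025,-0.15,0]
    - [-0.03,-0.2,0]
    - [-0.04,-0.25,0]
    - [-0.04,-0.25,0]
    - [-0.04,-0.25,0]
    - [-0.04,-0.25,0]
  rotation:
    - [0,0,0]
    - [0,0,0]
    - [0,0,0]
    - [0,0,0]
    - [0,0,0]
    - [0,0,0]
    - [0,0,0]
    - [0,0,0]

```text
time_s: 12.57
ee_pos: [583.6, 29.3, 69.2]
tool_rot: [0.074, 0.997, -0.0, 0.0]
ft_force: [0.5, 1.1, 1.1]
gripper_width: 0.108
```

Call:
send_rows:
  claw: [0.4,0.4,0.4,0.4,0.4,0.4,0.4,0.4]
  offset:
    - [-0.01,-0.05,0.01]
    - [-0.02,-0.1,0.01]
    - [-0.025,-0.15,0.01]
    - [-0.03,-0.2,0.01]
    - [-0.04,-0.25,0.01]
    - [-0.04,-0.25,0.01]
    - [-0.04,-0.25,0.01]
    - [-0.04,-0.25,0.01]
  rotation:
    - [0,0,0]
    - [0,0,0]
    - [0,0,0]
    - [0,0,0]
    - [0,0,0]
    - [0,0,0]
    - [0,0,0]
    - [0,0,0]

```text
time_s: 13.23
ee_pos: [583.1, 26.8, 69.3]
tool_rot: [0.074, 0.997, -0.0, -0.0]
ft_force: [-0.2, 0.3, -0.7]
gripper_width: 0.109
```

```bash
python3 st.py
```

```text
t 13.23 sx -138.21 sy -0.48 z 69.25 yawerr 0.0003 tilt [-0.0002 -0.0003] F ax -0.31 lat -0.27 z -0.71 T [ 0.071 -0.083 -0.026] w 0.109 ee [583.07  26.75  69.25] q [ 0.05  0.48 -0.28  0.81 -0.    0.19]
```

Nose ≈ 22 in, no wall yet. Continue.

Call:
send_rows:
  claw: [0.4,0.4,0.4,0.4,0.4,0.4,0.4,0.4]
  offset:
    - [-0.01,-0.05,0]
    - [-0.02,-0.1,0]
    - [-0.025,-0.15,0]
    - [-0.03,-0.2,0]
    - [-0.035,-0.25,0]
    - [-0.035,-0.25,0]
    - [-0.035,-0.25,0]
    - [-0.035,-0.25,0]
  rotation:
    - [0,0,0]
    - [0,0,0]
    - [0,0,0]
    - [0,0,0]
    - [0,0,0]
    - [0,0,0]
    - [0,0,0]
    - [0,0,0]

```text
time_s: 13.9
ee_pos: [582.8, 24.3, 69.3]
tool_rot: [0.074, 0.997, -0.0, -0.0]
ft_force: [-0.5, 1.5, -0.3]
gripper_width: 0.109
```

Call:
send_rows:
  claw: [0.4,0.4,0.4,0.4,0.4,0.4,0.4,0.4]
  offset:
    - [-0.01,-0.05,0]
    - [-0.02,-0.1,0]
    - [-0.025,-0.15,0]
    - [-0.03,-0.2,0]
    - [-0.035,-0.25,0]
    - [-0.035,-0.25,0]
    - [-0.035,-0.25,0]
    - [-0.035,-0.25,0]
  rotation:
    - [0,0,0]
    - [0,0,0]
    - [0,0,0]
    - [0,0,0]
    - [0,0,0]
    - [0,0,0]
    - [0,0,0]
    - [0,0,0]

```text
time_s: 14.57
ee_pos: [582.4, 21.8, 69.3]
tool_rot: [0.074, 0.997, -0.0, -0.0]
ft_force: [0.3, 0.5, 0.0]
gripper_width: 0.103
```

Call:
send_rows:
  claw: [0.4,0.4,0.4,0.4,0.4,0.4,0.4,0.4]
  offset:
    - [-0.01,-0.05,0]
    - [-0.02,-0.1,0]
    - [-0.025,-0.15,0]
    - [-0.03,-0.2,0]
    - [-0.035,-0.25,0]
    - [-0.035,-0.25,0]
    - [-0.035,-0.25,0]
    - [-0.035,-0.25,0]
  rotation:
    - [0,0,0]
    - [0,0,0]
    - [0,0,0]
    - [0,0,0]
    - [0,0,0]
    - [0,0,0]
    - [0,0,0]
    - [0,0,0]

```text
time_s: 15.23
ee_pos: [582.1, 19.3, 69.3]
tool_rot: [0.074, 0.997, -0.0, -0.0]
ft_force: [-0.2, 1.5, 0.0]
gripper_width: 0.112
```

```bash
python3 st.py
```

```text
t 15.23 sx -130.72 sy -0.36 z 69.31 yawerr 0.0003 tilt [-0.     -0.0002] F ax -1.40 lat -0.43 z 0.00 T [ 0.115 -0.022  0.027] w 0.112 ee [582.08  19.32  69.31] q [ 0.03  0.48 -0.28  0.81 -0.    0.18]
```

Call:
send_rows:
  claw: [0.4,0.4,0.4,0.4,0.4,0.4,0.4,0.4]
  offset:
    - [-0.01,-0.05,0]
    - [-0.02,-0.1,0]
    - [-0.025,-0.15,0]
    - [-0.03,-0.2,0]
    - [-0.037,-0.25,0]
    - [-0.037,-0.25,0]
    - [-0.037,-0.25,0]
    - [-0.037,-0.25,0]
  rotation:
    - [0,0,0]
    - [0,0,0]
    - [0,0,0]
    - [0,0,0]
    - [0,0,0]
    - [0,0,0]
    - [0,0,0]
    - [0,0,0]

```text
time_s: 15.9
ee_pos: [581.7, 16.8, 69.3]
tool_rot: [0.074, 0.997, -0.0, -0.0]
ft_force: [0.1, 1.3, 0.1]
gripper_width: 0.109
```

Call:
send_rows:
  claw: [0.4,0.4,0.4,0.4,0.4,0.4,0.4,0.4]
  offset:
    - [-0.01,-0.05,0]
    - [-0.02,-0.1,0]
    - [-0.025,-0.15,0]
    - [-0.03,-0.2,0]
    - [-0.037,-0.25,0]
    - [-0.037,-0.25,0]
    - [-0.037,-0.25,0]
    - [-0.037,-0.25,0]
  rotation:
    - [0,0,0]
    - [0,0,0]
    - [0,0,0]
    - [0,0,0]
    - [0,0,0]
    - [0,0,0]
    - [0,0,0]
    - [0,0,0]

```text
time_s: 16.57
ee_pos: [581.3, 14.3, 69.3]
tool_rot: [0.074, 0.997, -0.0, -0.0]
ft_force: [-0.2, -0.2, 0.6]
gripper_width: 0.11
```

Call:
send_rows:
  claw: [0.4,0.4,0.4,0.4,0.4,0.4,0.4,0.4]
  offset:
    - [-0.01,-0.05,0]
    - [-0.02,-0.1,0]
    - [-0.025,-0.15,0]
    - [-0.03,-0.2,0]
    - [-0.037,-0.25,0]
    - [-0.037,-0.25,0]
    - [-0.037,-0.25,0]
    - [-0.037,-0.25,0]
  rotation:
    - [0,0,0]
    - [0,0,0]
    - [0,0,0]
    - [0,0,0]
    - [0,0,0]
    - [0,0,0]
    - [0,0,0]
    - [0,0,0]

```text
time_s: 17.23
ee_pos: [581.0, 11.8, 69.3]
tool_rot: [0.074, 0.997, -0.0, -0.0]
ft_force: [0.7, 1.0, 1.2]
gripper_width: 0.11
```

```bash
python3 st.py
```

```text
t 17.23 sx -123.13 sy -0.35 z 69.29 yawerr 0.0003 tilt [-0.0001 -0.0003] F ax -1.08 lat 0.51 z 1.25 T [ 0.13   0.01  -0.032] w 0.11 ee [580.96  11.81  69.29] q [ 0.02  0.48 -0.29  0.81 -0.    0.17]
```

Call:
send_rows:
  claw: [0.4,0.4,0.4,0.4,0.4,0.4,0.4,0.4]
  offset:
    - [-0.01,-0.05,0.01]
    - [-0.02,-0.1,0.01]
    - [-0.025,-0.15,0.01]
    - [-0.03,-0.2,0.01]
    - [-0.037,-0.25,0.01]
    - [-0.037,-0.25,0.01]
    - [-0.037,-0.25,0.01]
    - [-0.037,-0.25,0.01]
  rotation:
    - [0,0,0]
    - [0,0,0]
    - [0,0,0]
    - [0,0,0]
    - [0,0,0]
    - [0,0,0]
    - [0,0,0]
    - [0,0,0]

```text
time_s: 17.9
ee_pos: [580.5, 9.3, 69.3]
tool_rot: [0.074, 0.997, -0.0, -0.0]
ft_force: [0.4, 1.2, 0.0]
gripper_width: 0.11
```

```bash
python3 st.py
```

```text
t 17.9 sx -120.54 sy -0.40 z 69.33 yawerr 0.0003 tilt [-0.0002 -0.0003] F ax -1.27 lat 0.21 z 0.01 T [ 0.089 -0.009  0.059] w 0.11 ee [580.53   9.26  69.33] q [ 0.02  0.48 -0.29  0.81 -0.    0.17]
```

Call:
send_rows:
  claw: [0.4,0.4,0.4,0.4,0.4,0.4,0.4,0.4]
  offset:
    - [-0.01,-0.05,0]
    - [-0.02,-0.1,0]
    - [-0.025,-0.15,0]
    - [-0.03,-0.2,0]
    - [-0.037,-0.25,0]
    - [-0.037,-0.25,0]
    - [-0.037,-0.25,0]
    - [-0.037,-0.25,0]
  rotation:
    - [0,0,0]
    - [0,0,0]
    - [0,0,0]
    - [0,0,0]
    - [0,0,0]
    - [0,0,0]
    - [0,0,0]
    - [0,0,0]

```text
time_s: 18.57
ee_pos: [580.2, 6.8, 69.4]
tool_rot: [0.074, 0.997, -0.0, -0.0]
ft_force: [-0.8, 0.2, -1.0]
gripper_width: 0.111
```

```bash
python3 st.py
```

```text
t 18.57 sx -118.06 sy -0.38 z 69.39 yawerr 0.0003 tilt [-0.0001 -0.0003] F ax -0.03 lat -0.86 z -0.97 T [ 0.071 -0.012  0.023] w 0.111 ee [580.18   6.8   69.39] q [ 0.01  0.48 -0.29  0.81 -0.    0.16]
```

Call:
send_rows:
  claw: [0.4,0.4,0.4,0.4,0.4,0.4,0.4,0.4]
  offset:
    - [-0.01,-0.05,0]
    - [-0.02,-0.1,0]
    - [-0.025,-0.15,0]
    - [-0.03,-0.2,0]
    - [-0.037,-0.25,0]
    - [-0.037,-0.25,0]
    - [-0.037,-0.25,0]
    - [-0.037,-0.25,0]
  rotation:
    - [0,0,0]
    - [0,0,0]
    - [0,0,0]
    - [0,0,0]
    - [0,0,0]
    - [0,0,0]
    - [0,0,0]
    - [0,0,0]

```text
time_s: 19.23
ee_pos: [579.8, 4.3, 69.4]
tool_rot: [0.074, 0.997, -0.0, -0.0]
ft_force: [0.0, 0.8, -1.1]
gripper_width: 0.112
```

```bash
python3 st.py
```

```text
t 19.23 sx -115.52 sy -0.34 z 69.37 yawerr 0.0003 tilt [-0.0001 -0.0003] F ax -0.83 lat -0.11 z -1.11 T [ 0.063 -0.089  0.001] w 0.112 ee [579.83   4.28  69.37] q [ 0.01  0.47 -0.29  0.81 -0.    0.16]
```

Call:
send_rows:
  claw: [0.4,0.4,0.4,0.4,0.4,0.4,0.4,0.4]
  offset:
    - [-0.01,-0.05,0]
    - [-0.02,-0.1,0]
    - [-0.025,-0.15,0]
    - [-0.03,-0.2,0]
    - [-0.037,-0.25,0]
    - [-0.037,-0.25,0]
    - [-0.037,-0.25,0]
    - [-0.037,-0.25,0]
  rotation:
    - [0,0,0]
    - [0,0,0]
    - [0,0,0]
    - [0,0,0]
    - [0,0,0]
    - [0,0,0]
    - [0,0,0]
    - [0,0,0]

```text
time_s: 19.9
ee_pos: [579.4, 3.5, 69.6]
tool_rot: [0.074, 0.997, 0.002, -0.0]
ft_force: [-0.6, 7.1, 0.3]
gripper_width: 0.11
```

```bash
python3 st.py
```

```text
t 19.9 sx -114.67 sy -0.68 z 69.59 yawerr 0.0014 tilt [-0.0001  0.0031] F ax -6.93 lat -1.68 z 0.25 T [ 1.099  0.098 -0.006] w 0.11 ee [579.38   3.49  69.59] q [ 0.    0.47 -0.29  0.81  0.    0.15]
```

Call:
send_rows:
  claw: [0.4,0.4,0.4,0.4,0.4,0.4,0.4,0.4]
  offset:
    - [0.02,0,0]
    - [0.04,-0.005,0]
    - [0.06,-0.01,0]
    - [0.08,-0.01,0]
    - [0.1,-0.015,0]
    - [0.1,-0.015,0]
    - [0.1,-0.015,0]
    - [0.1,-0.015,0]
  rotation:
    - [0,0,0]
    - [0,0,0]
    - [0,0,0]
    - [0,0,0]
    - [0,0,0]
    - [0,0,0]
    - [0,0,0]
    - [0,0,0]

```text
time_s: 20.57
ee_pos: [579.8, 3.5, 69.5]
tool_rot: [0.074, 0.997, 0.002, -0.001]
ft_force: [-1.9, 6.7, 2.1]
gripper_width: 0.112
```

```bash
python3 st.py
```

```text
t 20.57 sx -114.76 sy -0.30 z 69.49 yawerr 0.0012 tilt [-0.0012  0.0035] F ax -6.38 lat -2.85 z 2.08 T [ 1.138  0.254 -0.182] w 0.112 ee [579.77   3.53  69.49] q [ 0.    0.48 -0.29  0.81  0.    0.15]
```

Call:
send_rows:
  claw: [0.4,0.4,0.4,0.4,0.4,0.4,0.4,0.4]
  offset:
    - [0,0.05,0]
    - [-0.05,0.06,0]
    - [-0.1,0.065,0]
    - [-0.15,0.07,0]
    - [-0.2,0.08,0]
    - [-0.25,0.09,0]
    - [-0.25,0.09,0]
    - [-0.25,0.09,0]
  rotation:
    - [0,0,0]
    - [0,0,0]
    - [0,0,0]
    - [0,0,0]
    - [0,0,0]
    - [0,0,0]
    - [0,0,0]
    - [0,0,0]

```text
time_s: 21.23
ee_pos: [577.9, 1.9, 69.3]
tool_rot: [0.075, 0.997, -0.001, -0.0]
ft_force: [-0.6, -0.7, -0.8]
gripper_width: 0.109
```

```bash
python3 st.py
```

```text
t 21.23 sx -112.93 sy -1.87 z 69.31 yawerr -0.0001 tilt [-0.0002 -0.0014] F ax 0.79 lat -0.47 z -0.84 T [ 0.02  -0.009  0.035] w 0.109 ee [577.94   1.95  69.31] q [ 0.    0.47 -0.29  0.81 -0.    0.15]
```

Call:
send_rows:
  claw: [0.4,0.4,0.4,0.4,0.4,0.4,0.4,0.4]
  offset:
    - [-0.005,-0.04,0]
    - [-0.01,-0.08,0]
    - [-0.02,-0.12,0]
    - [-0.025,-0.16,0]
    - [-0.03,-0.2,0]
    - [-0.03,-0.2,0]
    - [-0.03,-0.2,0]
    - [-0.03,-0.2,0]
  rotation:
    - [0,0,0]
    - [0,0,0]
    - [0,0,0]
    - [0,0,0]
    - [0,0,0]
    - [0,0,0]
    - [0,0,0]
    - [0,0,0]

```text
time_s: 21.9
ee_pos: [577.6, 1.0, 69.4]
tool_rot: [0.074, 0.997, 0.0, -0.0]
ft_force: [-0.1, 3.5, -0.1]
gripper_width: 0.112
```

```bash
python3 st.py
```

```text
t 21.9 sx -111.94 sy -2.08 z 69.39 yawerr 0.0006 tilt [-0.0002  0.0006] F ax -3.50 lat -0.58 z -0.06 T [ 0.645  0.122 -0.064] w 0.112 ee [577.58   1.    69.39] q [ 0.    0.47 -0.29  0.81  0.    0.15]
```

Call:
send_rows:
  claw: [0.4,0.4,0.4,0.4,0.4,0.4,0.4,0.4]
  offset:
    - [0,0.03,0]
    - [-0.05,0.03,0]
    - [-0.1,0.03,0]
    - [-0.15,0.03,0]
    - [-0.2,0.03,0]
    - [-0.25,0.03,0]
    - [-0.25,0.03,0]
    - [-0.25,0.03,0]
  rotation:
    - [0,0,0]
    - [0,0,0]
    - [0,0,0]
    - [0,0,0]
    - [0,0,0]
    - [0,0,0]
    - [0,0,0]
    - [0,0,0]

```text
time_s: 22.57
ee_pos: [575.2, 0.6, 69.4]
tool_rot: [0.074, 0.997, -0.0, 0.0]
ft_force: [0.5, -0.2, -1.0]
gripper_width: 0.11
```

```bash
python3 st.py
```

```text
t 22.57 sx -111.22 sy -4.41 z 69.42 yawerr 0.0002 tilt [-0.     -0.0006] F ax 0.12 lat 0.54 z -1.03 T [-0.062 -0.027  0.021] w 0.11 ee [575.18   0.63  69.42] q [ 0.    0.47 -0.3   0.8  -0.    0.15]
```

Call:
send_rows:
  claw: [0.4,0.4,0.4,0.4,0.4,0.4,0.4,0.4]
  offset:
    - [-0.005,-0.04,0]
    - [-0.01,-0.08,0]
    - [-0.02,-0.12,0]
    - [-0.025,-0.16,0]
    - [-0.03,-0.2,0]
    - [-0.03,-0.2,0]
    - [-0.03,-0.2,0]
    - [-0.03,-0.2,0]
  rotation:
    - [0,0,0]
    - [0,0,0]
    - [0,0,0]
    - [0,0,0]
    - [0,0,0]
    - [0,0,0]
    - [0,0,0]
    - [0,0,0]

```text
time_s: 23.23
ee_pos: [574.9, -1.1, 69.4]
tool_rot: [0.074, 0.997, -0.0, -0.0]
ft_force: [0.8, 0.3, -0.9]
gripper_width: 0.11
```

```bash
python3 st.py
```

```text
t 23.23 sx -109.47 sy -4.46 z 69.40 yawerr 0.0003 tilt [-0.0001 -0.0001] F ax -0.42 lat 0.70 z -0.87 T [0.046 0.024 0.038] w 0.11 ee [574.86  -1.08  69.4 ] q [-0.    0.47 -0.3   0.8  -0.    0.15]
```

Call:
send_rows:
  claw: [0.4,0.4,0.4,0.4,0.4,0.4,0.4,0.4]
  offset:
    - [-0.005,-0.04,0]
    - [-0.01,-0.08,0]
    - [-0.02,-0.12,0]
    - [-0.025,-0.16,0]
    - [-0.03,-0.2,0]
    - [-0.03,-0.2,0]
    - [-0.03,-0.2,0]
    - [-0.03,-0.2,0]
  rotation:
    - [0,0,0]
    - [0,0,0]
    - [0,0,0]
    - [0,0,0]
    - [0,0,0]
    - [0,0,0]
    - [0,0,0]
    - [0,0,0]

```text
time_s: 23.9
ee_pos: [574.6, -3.2, 69.4]
tool_rot: [0.074, 0.997, -0.0, -0.0]
ft_force: [-0.1, -0.0, -0.4]
gripper_width: 0.109
```

```bash
python3 st.py
```

```text
t 23.9 sx -107.38 sy -4.45 z 69.39 yawerr 0.0003 tilt [-0.0001 -0.0002] F ax 0.05 lat -0.11 z -0.42 T [ 0.064  0.035 -0.004] w 0.109 ee [574.56  -3.15  69.39] q [-0.01  0.47 -0.3   0.8  -0.    0.14]
```

Call:
send_rows:
  claw: [0.4,0.4,0.4,0.4,0.4,0.4,0.4,0.4]
  offset:
    - [-0.03,0,0]
    - [-0.06,0.01,0]
    - [-0.09,0.01,0]
    - [-0.12,0.02,0]
    - [-0.15,0.02,0]
    - [-0.15,0.02,0]
    - [-0.15,0.02,0]
    - [-0.15,0.02,0]
  rotation:
    - [0,0,0]
    - [0,0,0]
    - [0,0,0]
    - [0,0,0]
    - [0,0,0]
    - [0,0,0]
    - [0,0,0]
    - [0,0,0]

```text
time_s: 24.57
ee_pos: [573.1, -2.8, 69.4]
tool_rot: [0.074, 0.997, -0.0, 0.0]
ft_force: [-0.2, -0.3, -2.4]
gripper_width: 0.111
```

```bash
python3 st.py
```

```text
t 24.57 sx -107.50 sy -5.93 z 69.44 yawerr 0.0004 tilt [ 0. -0.] F ax 0.35 lat -0.18 z -2.40 T [ 0.027 -0.063  0.058] w 0.111 ee [573.11  -2.82  69.44] q [-0.    0.46 -0.31  0.8  -0.    0.14]
```

Call:
send_rows:
  claw: [0.4,0.4,0.4,0.4,0.4,0.4,0.4,0.4]
  offset:
    - [-0.03,0,-0.01]
    - [-0.06,0.01,-0.01]
    - [-0.09,0.01,-0.01]
    - [-0.12,0.02,-0.01]
    - [-0.12,0.02,-0.01]
    - [-0.12,0.02,-0.01]
    - [-0.12,0.02,-0.01]
    - [-0.12,0.02,-0.01]
  rotation:
    - [0,0,0]
    - [0,0,0]
    - [0,0,0]
    - [0,0,0]
    - [0,0,0]
    - [0,0,0]
    - [0,0,0]
    - [0,0,0]

```text
time_s: 25.23
ee_pos: [572.2, -2.6, 69.4]
tool_rot: [0.074, 0.997, 0.0, 0.0]
ft_force: [1.8, 0.6, -0.2]
gripper_width: 0.106
```

```bash
python3 st.py
```

```text
t 25.23 sx -107.60 sy -6.84 z 69.43 yawerr 0.0006 tilt [0.0006 0.    ] F ax -0.84 lat 1.67 z -0.19 T [ 0.065 -0.317  0.193] w 0.106 ee [572.23  -2.58  69.43] q [-0.    0.46 -0.31  0.8   0.    0.14]
```

Call:
send_rows:
  claw: [0.4,0.4,0.4,0.4,0.4,0.4,0.4,0.4]
  offset:
    - [0.08,-0.01,0]
    - [0.16,-0.02,0]
    - [0.15,-0.12,0]
    - [0.13,-0.22,0]
    - [0.12,-0.32,0]
    - [0.1,-0.42,0]
    - [0.1,-0.42,0]
    - [0.1,-0.42,0]
  rotation:
    - [0,0,0]
    - [0,0,0]
    - [0,0,0]
    - [0,0,0]
    - [0,0,0]
    - [0,0,0]
    - [0,0,0]
    - [0,0,0]

```text
time_s: 25.9
ee_pos: [572.9, -7.0, 69.3]
tool_rot: [0.074, 0.997, -0.0, 0.0]
ft_force: [-0.3, 0.3, 0.8]
gripper_width: 0.112
```

```bash
python3 st.py
```

```text
t 25.9 sx -103.37 sy -5.49 z 69.34 yawerr 0.0002 tilt [ 0.0001 -0.0001] F ax -0.27 lat -0.32 z 0.83 T [0.171 0.008 0.002] w 0.112 ee [572.94  -6.96  69.34] q [-0.01  0.46 -0.31  0.8  -0.    0.14]
```

Call:
send_rows:
  claw: [0.4,0.4,0.4,0.4,0.4,0.4,0.4,0.4]
  offset:
    - [-0.015,-0.1,0]
    - [-0.03,-0.2,0]
    - [-0.045,-0.3,0]
    - [-0.06,-0.4,0]
    - [-0.075,-0.5,0]
    - [-0.075,-0.5,0]
    - [-0.075,-0.5,0]
    - [-0.075,-0.5,0]
  rotation:
    - [0,0,0]
    - [0,0,0]
    - [0,0,0]
    - [0,0,0]
    - [0,0,0]
    - [0,0,0]
    - [0,0,0]
    - [0,0,0]

```text
time_s: 26.57
ee_pos: [572.2, -12.1, 69.3]
tool_rot: [0.074, 0.997, -0.0, 0.0]
ft_force: [0.8, 0.8, 0.1]
gripper_width: 0.109
```

```bash
python3 st.py
```

```text
t 26.57 sx -98.22 sy -5.50 z 69.31 yawerr 0.0003 tilt [ 0.     -0.0005] F ax -0.90 lat 0.67 z 0.14 T [ 0.109 -0.1    0.014] w 0.109 ee [572.17 -12.05  69.31] q [-0.02  0.46 -0.31  0.8  -0.    0.13]
```

Call:
send_rows:
  claw: [0.4,0.4,0.4,0.4,0.4,0.4,0.4,0.4]
  offset:
    - [0.005,-0.1,0]
    - [-0.01,-0.2,0]
    - [-0.025,-0.3,0]
    - [-0.04,-0.4,0]
    - [-0.055,-0.5,0]
    - [-0.07,-0.6,0]
    - [-0.07,-0.6,0]
    - [-0.07,-0.6,0]
  rotation:
    - [0,0,0]
    - [0,0,0]
    - [0,0,0]
    - [0,0,0]
    - [0,0,0]
    - [0,0,0]
    - [0,0,0]
    - [0,0,0]

```text
time_s: 27.23
ee_pos: [571.4, -18.1, 69.3]
tool_rot: [0.074, 0.997, -0.0, -0.0]
ft_force: [0.5, 2.0, 0.7]
gripper_width: 0.106
```

```bash
python3 st.py
```

```text
t 27.23 sx -92.16 sy -5.31 z 69.29 yawerr 0.0002 tilt [-0.     -0.0004] F ax -2.04 lat 0.23 z 0.66 T [ 0.22  -0.05   0.021] w 0.106 ee [571.45 -18.07  69.29] q [-0.03  0.46 -0.31  0.8  -0.    0.12]
```

Call:
send_rows:
  claw: [0.4,0.4,0.4,0.4,0.4,0.4,0.4,0.4]
  offset:
    - [-0.015,-0.1,0]
    - [-0.03,-0.2,0]
    - [-0.045,-0.3,0]
    - [-0.06,-0.4,0]
    - [-0.075,-0.5,0]
    - [-0.09,-0.6,0]
    - [-0.09,-0.6,0]
    - [-0.09,-0.6,0]
  rotation:
    - [0,0,0]
    - [0,0,0]
    - [0,0,0]
    - [0,0,0]
    - [0,0,0]
    - [0,0,0]
    - [0,0,0]
    - [0,0,0]

```text
time_s: 27.9
ee_pos: [570.5, -24.1, 69.3]
tool_rot: [0.074, 0.997, -0.0, 0.0]
ft_force: [-0.2, 2.3, 1.1]
gripper_width: 0.112
```

```bash
python3 st.py
```

```text
t 27.9 sx -86.10 sy -5.31 z 69.31 yawerr 0.0002 tilt [-0.     -0.0004] F ax -2.21 lat -0.48 z 1.12 T [ 0.295 -0.073 -0.018] w 0.112 ee [570.55 -24.07  69.31] q [-0.04  0.46 -0.31  0.8  -0.    0.11]
```

Call:
send_rows:
  claw: [0.4,0.4,0.4,0.4,0.4,0.4,0.4,0.4]
  offset:
    - [-0.015,-0.1,0.01]
    - [-0.03,-0.2,0.01]
    - [-0.045,-0.3,0.01]
    - [-0.06,-0.4,0.01]
    - [-0.075,-0.5,0.01]
    - [-0.075,-0.5,0.01]
    - [-0.075,-0.5,0.01]
    - [-0.075,-0.5,0.01]
  rotation:
    - [0,0,0]
    - [0,0,0]
    - [0,0,0]
    - [0,0,0]
    - [0,0,0]
    - [0,0,0]
    - [0,0,0]
    - [0,0,0]

```text
time_s: 28.57
ee_pos: [569.7, -29.1, 69.4]
tool_rot: [0.074, 0.997, -0.0, -0.0]
ft_force: [0.8, 0.6, 2.1]
gripper_width: 0.112
```

```bash
python3 st.py
```

```text
t 28.57 sx -81.00 sy -5.36 z 69.37 yawerr 0.0002 tilt [-0.0002 -0.0006] F ax -0.69 lat 0.68 z 2.14 T [ 0.173 -0.007  0.069] w 0.112 ee [569.74 -29.11  69.37] q [-0.05  0.46 -0.31  0.8  -0.    0.1 ]
```

Call:
send_rows:
  claw: [0.4,0.4,0.4,0.4,0.4,0.4,0.4,0.4]
  offset:
    - [-0.015,-0.1,0]
    - [-0.03,-0.2,0]
    - [-0.045,-0.3,0]
    - [-0.06,-0.4,0]
    - [-0.075,-0.5,0]
    - [-0.075,-0.5,0]
    - [-0.075,-0.5,0]
    - [-0.075,-0.5,0]
  rotation:
    - [0,0,0]
    - [0,0,0]
    - [0,0,0]
    - [0,0,0]
    - [0,0,0]
    - [0,0,0]
    - [0,0,0]
    - [0,0,0]

```text
time_s: 29.23
ee_pos: [569.0, -34.1, 69.4]
tool_rot: [0.074, 0.997, -0.0, -0.0]
ft_force: [-0.2, 0.8, 0.9]
gripper_width: 0.112
```

```bash
python3 st.py
```

```text
t 29.23 sx -75.99 sy -5.38 z 69.36 yawerr 0.0003 tilt [-0.0002 -0.0006] F ax -0.71 lat -0.35 z 0.92 T [ 0.151 -0.017 -0.015] w 0.112 ee [568.98 -34.06  69.36] q [-0.06  0.46 -0.31  0.8  -0.    0.09]
```

Call:
send_rows:
  claw: [0.4,0.4,0.4,0.4,0.4,0.4,0.4,0.4]
  offset:
    - [-0.01,-0.06,0.01]
    - [-0.02,-0.12,0.01]
    - [-0.03,-0.18,0.01]
    - [-0.035,-0.24,0.01]
    - [-0.045,-0.3,0.01]
    - [-0.045,-0.3,0.01]
    - [-0.045,-0.3,0.01]
    - [-0.045,-0.3,0.01]
  rotation:
    - [0,0,0]
    - [0,0,0]
    - [0,0,0]
    - [0,0,0]
    - [0,0,0]
    - [0,0,0]
    - [0,0,0]
    - [0,0,0]

```text
time_s: 29.9
ee_pos: [568.4, -37.0, 69.4]
tool_rot: [0.074, 0.997, -0.0, -0.0]
ft_force: [0.3, 0.4, 0.4]
gripper_width: 0.113
```

```bash
python3 st.py
```

```text
t 29.9 sx -72.97 sy -5.48 z 69.40 yawerr 0.0003 tilt [-0.0004 -0.0004] F ax -0.41 lat 0.21 z 0.37 T [ 0.053 -0.043  0.083] w 0.113 ee [568.43 -37.02  69.4 ] q [-0.06  0.46 -0.32  0.8  -0.    0.08]
```

Call:
send_rows:
  claw: [0.4,0.4,0.4,0.4,0.4,0.4,0.4,0.4]
  offset:
    - [-0.01,-0.06,0]
    - [-0.02,-0.12,0]
    - [-0.03,-0.18,0]
    - [-0.035,-0.24,0]
    - [-0.045,-0.3,0]
    - [-0.045,-0.3,0]
    - [-0.045,-0.3,0]
    - [-0.045,-0.3,0]
  rotation:
    - [0,0,0]
    - [0,0,0]
    - [0,0,0]
    - [0,0,0]
    - [0,0,0]
    - [0,0,0]
    - [0,0,0]
    - [0,0,0]

```text
time_s: 30.57
ee_pos: [568.0, -40.0, 69.4]
tool_rot: [0.074, 0.997, -0.0, -0.0]
ft_force: [0.2, -0.2, -1.9]
gripper_width: 0.113
```

```bash
python3 st.py
```

```text
t 30.57 sx -69.99 sy -5.41 z 69.44 yawerr 0.0002 tilt [-0.0002 -0.0003] F ax 0.15 lat 0.22 z -1.87 T [ 0.001 -0.004 -0.009] w 0.113 ee [568.05 -39.99  69.44] q [-0.07  0.46 -0.32  0.8  -0.    0.08]
```

Call:
send_rows:
  claw: [0.4,0.4,0.4,0.4,0.4,0.4,0.4,0.4]
  offset:
    - [-0.01,-0.06,-0.005]
    - [-0.02,-0.12,-0.005]
    - [-0.03,-0.18,-0.005]
    - [-0.035,-0.24,-0.005]
    - [-0.045,-0.3,-0.005]
    - [-0.045,-0.3,-0.005]
    - [-0.045,-0.3,-0.005]
    - [-0.045,-0.3,-0.005]
  rotation:
    - [0,0,0]
    - [0,0,0]
    - [0,0,0]
    - [0,0,0]
    - [0,0,0]
    - [0,0,0]
    - [0,0,0]
    - [0,0,0]

```text
time_s: 31.23
ee_pos: [567.7, -43.0, 69.5]
tool_rot: [0.074, 0.997, -0.0, -0.0]
ft_force: [-0.1, 0.8, -1.3]
gripper_width: 0.111
```

```bash
python3 st.py
```

```text
t 31.23 sx -67.00 sy -5.32 z 69.46 yawerr 0.0003 tilt [-0.     -0.0003] F ax -0.75 lat -0.23 z -1.34 T [ 0.02   0.012 -0.017] w 0.111 ee [567.69 -42.96  69.46] q [-0.08  0.46 -0.32  0.8  -0.    0.07]
```

Call:
send_rows:
  claw: [0.4,0.4,0.4,0.4,0.4,0.4,0.4,0.4]
  offset:
    - [-0.01,-0.06,0]
    - [-0.02,-0.12,0]
    - [-0.03,-0.18,0]
    - [-0.035,-0.24,0]
    - [-0.045,-0.3,0]
    - [-0.045,-0.3,0]
    - [-0.045,-0.3,0]
    - [-0.045,-0.3,0]
  rotation:
    - [0,0,0]
    - [0,0,0]
    - [0,0,0]
    - [0,0,0]
    - [0,0,0]
    - [0,0,0]
    - [0,0,0]
    - [0,0,0]

```text
time_s: 31.9
ee_pos: [567.1, -45.8, 69.4]
tool_rot: [0.074, 0.997, 0.0, -0.0]
ft_force: [-0.1, 1.6, -0.9]
gripper_width: 0.113
```

```bash
python3 st.py
```

```text
t 31.9 sx -64.14 sy -5.49 z 69.42 yawerr 0.0004 tilt [-0.0003  0.0001] F ax -1.57 lat -0.31 z -0.88 T [ 0.358  0.068 -0.037] w 0.113 ee [567.1  -45.76  69.42] q [-0.08  0.46 -0.32  0.8   0.    0.07]
```

Call:
send_rows:
  claw: [0.4,0.4,0.4,0.4,0.4,0.4,0.4,0.4]
  offset:
    - [-0.01,-0.06,0]
    - [-0.02,-0.12,0]
    - [-0.025,-0.18,0]
    - [-0.03,-0.24,0]
    - [-0.04,-0.3,0]
    - [-0.04,-0.3,0]
    - [-0.04,-0.3,0]
    - [-0.04,-0.3,0]
  rotation:
    - [0,0,0]
    - [0,0,0]
    - [0,0,0]
    - [0,0,0]
    - [0,0,0]
    - [0,0,0]
    - [0,0,0]
    - [0,0,0]

```text
time_s: 32.57
ee_pos: [566.8, -49.1, 69.4]
tool_rot: [0.074, 0.997, -0.0, -0.0]
ft_force: [-1.2, 0.3, -1.1]
gripper_width: 0.107
```

```bash
python3 st.py
```

```text
t 32.57 sx -60.81 sy -5.32 z 69.41 yawerr 0.0001 tilt [-0.0002 -0.0005] F ax -0.08 lat -1.25 z -1.10 T [ 0.181  0.122 -0.11 ] w 0.107 ee [566.78 -49.08  69.41] q [-0.09  0.46 -0.32  0.79 -0.    0.06]
```

Call:
send_rows:
  claw: [0.4,0.4,0.4,0.4,0.4,0.4,0.4,0.4]
  offset:
    - [-0.01,-0.06,0]
    - [-0.02,-0.12,0]
    - [-0.025,-0.18,0]
    - [-0.03,-0.24,0]
    - [-0.04,-0.3,0]
    - [-0.04,-0.3,0]
    - [-0.04,-0.3,0]
    - [-0.04,-0.3,0]
  rotation:
    - [0,0,0]
    - [0,0,0]
    - [0,0,0]
    - [0,0,0]
    - [0,0,0]
    - [0,0,0]
    - [0,0,0]
    - [0,0,0]

```text
time_s: 33.23
ee_pos: [566.4, -52.0, 69.4]
tool_rot: [0.074, 0.997, -0.0, -0.0]
ft_force: [-0.4, 0.4, -1.8]
gripper_width: 0.112
```

```bash
python3 st.py
```

```text
t 33.23 sx -57.87 sy -5.26 z 69.41 yawerr 0.0003 tilt [-0.0001 -0.0004] F ax -0.34 lat -0.46 z -1.79 T [ 0.151  0.185 -0.093] w 0.112 ee [566.4  -51.99  69.41] q [-0.09  0.46 -0.32  0.79 -0.    0.06]
```

Call:
send_rows:
  claw: [0.4,0.4,0.4,0.4,0.4,0.4,0.4,0.4]
  offset:
    - [-0.01,-0.06,-0.01]
    - [-0.02,-0.12,-0.01]
    - [-0.03,-0.18,-0.01]
    - [-0.04,-0.24,-0.01]
    - [-0.05,-0.3,-0.01]
    - [-0.05,-0.3,-0.01]
    - [-0.05,-0.3,-0.01]
    - [-0.05,-0.3,-0.01]
  rotation:
    - [0,0,0]
    - [0,0,0]
    - [0,0,0]
    - [0,0,0]
    - [0,0,0]
    - [0,0,0]
    - [0,0,0]
    - [0,0,0]

```text
time_s: 33.9
ee_pos: [566.0, -55.0, 69.4]
tool_rot: [0.074, 0.997, -0.0, 0.0]
ft_force: [-0.9, 0.8, -1.3]
gripper_width: 0.112
```

```bash
python3 st.py
```

```text
t 33.9 sx -54.87 sy -5.25 z 69.40 yawerr 0.0003 tilt [ 0.     -0.0003] F ax -0.65 lat -1.02 z -1.25 T [ 0.207  0.219 -0.098] w 0.112 ee [565.96 -54.96  69.4 ] q [-0.1   0.46 -0.32  0.79 -0.    0.05]
```

Call:
send_rows:
  claw: [0.4,0.4,0.4,0.4,0.4,0.4,0.4,0.4]
  offset:
    - [-0.01,-0.06,0]
    - [-0.02,-0.12,0]
    - [-0.03,-0.18,0]
    - [-0.04,-0.24,0]
    - [-0.05,-0.3,0]
    - [-0.05,-0.3,0]
    - [-0.05,-0.3,0]
    - [-0.05,-0.3,0]
  rotation:
    - [0,0,0]
    - [0,0,0]
    - [0,0,0]
    - [0,0,0]
    - [0,0,0]
    - [0,0,0]
    - [0,0,0]
    - [0,0,0]

```text
time_s: 34.57
ee_pos: [565.4, -57.9, 69.4]
tool_rot: [0.074, 0.997, -0.0, -0.0]
ft_force: [-0.7, 1.4, -0.1]
gripper_width: 0.11
```

```bash
python3 st.py
```

```text
t 34.57 sx -51.84 sy -5.33 z 69.37 yawerr 0.0003 tilt [-0.     -0.0002] F ax -1.25 lat -0.87 z -0.13 T [ 0.262  0.123 -0.123] w 0.11 ee [565.43 -57.94  69.37] q [-0.1   0.46 -0.32  0.79 -0.    0.05]
```

Call:
send_rows:
  claw: [0.4,0.4,0.4,0.4,0.4,0.4,0.4,0.4]
  offset:
    - [-0.01,-0.06,0]
    - [-0.02,-0.12,0]
    - [-0.03,-0.18,0]
    - [-0.04,-0.24,0]
    - [-0.045,-0.3,0]
    - [-0.045,-0.3,0]
    - [-0.045,-0.3,0]
    - [-0.045,-0.3,0]
  rotation:
    - [0,0,0]
    - [0,0,0]
    - [0,0,0]
    - [0,0,0]
    - [0,0,0]
    - [0,0,0]
    - [0,0,0]
    - [0,0,0]

```text
time_s: 35.23
ee_pos: [565.0, -60.9, 69.4]
tool_rot: [0.074, 0.997, -0.0, 0.0]
ft_force: [-0.3, 1.3, 1.0]
gripper_width: 0.112
```

```bash
python3 st.py
```

```text
t 35.23 sx -48.83 sy -5.30 z 69.39 yawerr 0.0003 tilt [ 0.     -0.0002] F ax -1.20 lat -0.49 z 1.01 T [ 0.271  0.174 -0.1  ] w 0.112 ee [565.02 -60.93  69.39] q [-0.11  0.46 -0.32  0.79 -0.    0.04]
```

Call:
send_rows:
  claw: [0.4,0.4,0.4,0.4,0.4,0.4,0.4,0.4]
  offset:
    - [-0.01,-0.06,0]
    - [-0.02,-0.12,0]
    - [-0.03,-0.18,0]
    - [-0.04,-0.24,0]
    - [-0.045,-0.3,0]
    - [-0.045,-0.3,0]
    - [-0.045,-0.3,0]
    - [-0.045,-0.3,0]
  rotation:
    - [0,0,0]
    - [0,0,0]
    - [0,0,0]
    - [0,0,0]
    - [0,0,0]
    - [0,0,0]
    - [0,0,0]
    - [0,0,0]

```text
time_s: 35.9
ee_pos: [564.6, -63.9, 69.4]
tool_rot: [0.074, 0.997, -0.0, 0.0]
ft_force: [-0.3, 2.6, -0.1]
gripper_width: 0.115
```

```bash
python3 st.py
```

```text
t 35.9 sx -45.79 sy -5.29 z 69.41 yawerr 0.0003 tilt [ 0.0001 -0.0002] F ax -2.54 lat -0.72 z -0.10 T [ 0.355  0.175 -0.093] w 0.115 ee [564.57 -63.94  69.41] q [-0.11  0.46 -0.32  0.79 -0.    0.04]
```

Call:
send_rows:
  claw: [0.4,0.4,0.4,0.4,0.4,0.4,0.4,0.4]
  offset:
    - [-0.01,-0.04,0]
    - [-0.01,-0.08,0]
    - [-0.02,-0.12,0]
    - [-0.025,-0.16,0]
    - [-0.03,-0.2,0]
    - [-0.03,-0.2,0]
    - [-0.03,-0.2,0]
    - [-0.03,-0.2,0]
  rotation:
    - [0,0,0]
    - [0,0,0]
    - [0,0,0]
    - [0,0,0]
    - [0,0,0]
    - [0,0,0]
    - [0,0,0]
    - [0,0,0]

```text
time_s: 36.57
ee_pos: [564.3, -65.9, 69.4]
tool_rot: [0.074, 0.997, -0.0, 0.0]
ft_force: [-0.4, 2.1, 1.1]
gripper_width: 0.105
```

```bash
python3 st.py
```

```text
t 36.57 sx -43.83 sy -5.30 z 69.40 yawerr 0.0004 tilt [ 0.0001 -0.0001] F ax -1.97 lat -0.70 z 1.07 T [ 0.448  0.148 -0.137] w 0.105 ee [564.28 -65.87  69.4 ] q [-0.12  0.46 -0.32  0.79 -0.    0.03]
```

Call:
send_rows:
  claw: [0.4,0.4,0.4,0.4,0.4,0.4,0.4,0.4]
  offset:
    - [-0.01,-0.04,0]
    - [-0.01,-0.08,0]
    - [-0.02,-0.12,0]
    - [-0.025,-0.16,0]
    - [-0.03,-0.2,0]
    - [-0.03,-0.2,0]
    - [-0.03,-0.2,0]
    - [-0.03,-0.2,0]
  rotation:
    - [0,0,0]
    - [0,0,0]
    - [0,0,0]
    - [0,0,0]
    - [0,0,0]
    - [0,0,0]
    - [0,0,0]
    - [0,0,0]

```text
time_s: 37.23
ee_pos: [564.0, -67.9, 69.4]
tool_rot: [0.074, 0.997, -0.0, 0.0]
ft_force: [-0.0, 2.5, 1.4]
gripper_width: 0.112
```

```bash
python3 st.py
```

```text
t 37.23 sx -41.79 sy -5.30 z 69.39 yawerr 0.0004 tilt [ 0.     -0.0001] F ax -2.46 lat -0.38 z 1.44 T [ 0.44   0.173 -0.11 ] w 0.112 ee [563.97 -67.89  69.39] q [-0.12  0.46 -0.32  0.79 -0.    0.03]
```

Call:
send_rows:
  claw: [0.4,0.4,0.4,0.4,0.4,0.4,0.4,0.4]
  offset:
    - [-0.005,-0.03,0.005]
    - [-0.01,-0.06,0.005]
    - [-0.015,-0.09,0.005]
    - [-0.02,-0.12,0.005]
    - [-0.02,-0.15,0.005]
    - [-0.02,-0.15,0.005]
    - [-0.02,-0.15,0.005]
    - [-0.02,-0.15,0.005]
  rotation:
    - [0,0,0]
    - [0,0,0]
    - [0,0,0]
    - [0,0,0]
    - [0,0,0]
    - [0,0,0]
    - [0,0,0]
    - [0,0,0]

```text
time_s: 37.9
ee_pos: [563.7, -69.3, 69.4]
tool_rot: [0.074, 0.997, -0.0, -0.0]
ft_force: [-0.9, 3.1, 0.7]
gripper_width: 0.109
```

```bash
python3 st.py
```

```text
t 37.9 sx -40.33 sy -5.33 z 69.39 yawerr 0.0004 tilt [-0.0001 -0.    ] F ax -2.90 lat -1.36 z 0.69 T [ 0.568  0.098 -0.152] w 0.109 ee [563.73 -69.33  69.39] q [-0.12  0.46 -0.32  0.79 -0.    0.03]
```

Call:
send_rows:
  claw: [0.4,0.4,0.4,0.4,0.4,0.4,0.4,0.4]
  offset:
    - [-0.005,-0.03,0]
    - [-0.01,-0.06,0]
    - [-0.015,-0.09,0]
    - [-0.015,-0.1,0]
    - [-0.015,-0.1,0]
    - [-0.015,-0.1,0]
    - [-0.015,-0.1,0]
    - [-0.015,-0.1,0]
  rotation:
    - [0,0,0]
    - [0,0,0]
    - [0,0,0]
    - [0,0,0]
    - [0,0,0]
    - [0,0,0]
    - [0,0,0]
    - [0,0,0]

```text
time_s: 38.57
ee_pos: [563.6, -70.4, 69.4]
tool_rot: [0.074, 0.997, -0.0, -0.0]
ft_force: [-1.3, 3.1, 0.8]
gripper_width: 0.109
```

```bash
python3 st.py
```

```text
t 38.57 sx -39.26 sy -5.33 z 69.41 yawerr 0.0003 tilt [-0.0001 -0.0001] F ax -2.91 lat -1.71 z 0.76 T [ 0.553  0.144 -0.13 ] w 0.109 ee [563.57 -70.39  69.41] q [-0.12  0.46 -0.32  0.79 -0.    0.02]
```

Call:
send_rows:
  claw: [0.4,0.4,0.4,0.4,0.4,0.4,0.4,0.4]
  offset:
    - [-0.005,-0.03,0.005]
    - [-0.01,-0.06,0.005]
    - [-0.015,-0.09,0.005]
    - [-0.015,-0.1,0.005]
    - [-0.015,-0.1,0.005]
    - [-0.015,-0.1,0.005]
    - [-0.015,-0.1,0.005]
    - [-0.015,-0.1,0.005]
  rotation:
    - [0,0,0]
    - [0,0,0]
    - [0,0,0]
    - [0,0,0]
    - [0,0,0]
    - [0,0,0]
    - [0,0,0]
    - [0,0,0]

```text
time_s: 39.23
ee_pos: [563.4, -71.4, 69.4]
tool_rot: [0.074, 0.997, -0.0, -0.0]
ft_force: [-1.0, 1.9, -0.8]
gripper_width: 0.113
```

```bash
python3 st.py
```

```text
t 39.23 sx -38.21 sy -5.36 z 69.39 yawerr 0.0003 tilt [-0.0002 -0.0002] F ax -1.72 lat -1.30 z -0.83 T [ 0.333  0.129 -0.082] w 0.113 ee [563.38 -71.41  69.39] q [-0.13  0.46 -0.32  0.79 -0.    0.02]
```

Call:
send_rows:
  claw: [0.4,0.4,0.4,0.4,0.4,0.4,0.4,0.4]
  offset:
    - [-0.005,-0.03,0]
    - [-0.01,-0.06,0]
    - [-0.015,-0.09,0]
    - [-0.015,-0.1,0]
    - [-0.015,-0.1,0]
    - [-0.015,-0.1,0]
    - [-0.015,-0.1,0]
    - [-0.015,-0.1,0]
  rotation:
    - [0,0,0]
    - [0,0,0]
    - [0,0,0]
    - [0,0,0]
    - [0,0,0]
    - [0,0,0]
    - [0,0,0]
    - [0,0,0]

```text
time_s: 39.9
ee_pos: [563.2, -72.1, 69.4]
tool_rot: [0.074, 0.997, 0.0, -0.0]
ft_force: [-0.8, 3.1, -1.1]
gripper_width: 0.112
```

```bash
python3 st.py
```

```text
t 39.9 sx -37.54 sy -5.42 z 69.44 yawerr 0.0006 tilt [-0.0001  0.0004] F ax -2.94 lat -1.28 z -1.13 T [ 0.743  0.206 -0.098] w 0.112 ee [563.23 -72.07  69.44] q [-0.13  0.46 -0.32  0.79  0.    0.02]
```

Call:
send_rows:
  claw: [0.4,0.4,0.4,0.4,0.4,0.4,0.4,0.4]
  offset:
    - [-0.003,-0.02,0]
    - [-0.006,-0.04,0]
    - [-0.008,-0.05,0]
    - [-0.008,-0.05,0]
    - [-0.008,-0.05,0]
    - [-0.008,-0.05,0]
    - [-0.008,-0.05,0]
    - [-0.008,-0.05,0]
  rotation:
    - [0,0,0]
    - [0,0,0]
    - [0,0,0]
    - [0,0,0]
    - [0,0,0]
    - [0,0,0]
    - [0,0,0]
    - [0,0,0]

```text
time_s: 40.57
ee_pos: [563.2, -72.1, 69.5]
tool_rot: [0.074, 0.997, 0.001, -0.0]
ft_force: [-0.4, 4.8, 0.5]
gripper_width: 0.111
```

```bash
python3 st.py
```

```text
t 40.57 sx -37.49 sy -5.40 z 69.52 yawerr 0.0008 tilt [0.0001 0.0014] F ax -4.67 lat -1.12 z 0.52 T [ 1.054  0.176 -0.109] w 0.111 ee [563.23 -72.12  69.52] q [-0.13  0.46 -0.32  0.79  0.    0.02]
```

Call:
send_rows:
  claw: [0.4,0.4,0.4,0.4,0.4,0.4,0.4,0.4]
  offset:
    - [-0.003,-0.02,0]
    - [-0.006,-0.04,0]
    - [-0.01,-0.06,0]
    - [-0.01,-0.07,0]
    - [-0.01,-0.07,0]
    - [-0.01,-0.07,0]
    - [-0.01,-0.07,0]
    - [-0.01,-0.07,0]
  rotation:
    - [0,0,0]
    - [0,0,0]
    - [0,0,0]
    - [0,0,0]
    - [0,0,0]
    - [0,0,0]
    - [0,0,0]
    - [0,0,0]

```text
time_s: 41.23
ee_pos: [563.2, -72.2, 69.6]
tool_rot: [0.074, 0.997, 0.001, 0.0]
ft_force: [-1.1, 7.7, 1.4]
gripper_width: 0.114
```

```bash
python3 st.py
```

```text
t 41.23 sx -37.44 sy -5.41 z 69.62 yawerr 0.0012 tilt [0.0003 0.0028] F ax -7.49 lat -2.28 z 1.35 T [ 1.302  0.192 -0.127] w 0.114 ee [563.21 -72.17  69.62] q [-0.13  0.46 -0.32  0.79  0.    0.02]
```

Call:
send_rows:
  claw: [0.4,0.4,1.0,1.6,2.2,2.2,2.2,2.2]
  offset:
    - [0.004,0.03,0]
    - [0.008,0.06,0]
    - [0.008,0.06,0]
    - [0.008,0.06,0]
    - [0.008,0.06,0]
    - [0.008,0.06,0]
    - [0.008,0.06,0]
    - [0.008,0.06,0]
  rotation:
    - [0,0,0]
    - [0,0,0]
    - [0,0,0]
    - [0,0,0]
    - [0,0,0]
    - [0,0,0]
    - [0,0,0]
    - [0,0,0]

```text
time_s: 41.9
ee_pos: [563.4, -73.4, 69.6]
tool_rot: [0.075, 0.997, -0.0, 0.0]
ft_force: [-0.4, -0.3, -1.1]
gripper_width: 0.255
```

```bash
python3 st.py
```

```text
t 41.9 sx -36.26 sy -5.04 z 69.56 yawerr 0.0000 tilt [ 0.0004 -0.0007] F ax 0.34 lat -0.39 z -1.11 T [-0.044  0.029 -0.017] w 0.255 ee [563.41 -73.39  69.56] q [-0.13  0.46 -0.32  0.79 -0.    0.02]
```

Call:
send_rows:
  claw: [2.2,2.2,2.2,2.2,2.2,2.2,2.2,2.2]
  offset:
    - [0,0,0.5]
    - [0,0,1.5]
    - [0,0,3]
    - [0,0,4.5]
    - [0,0,6]
    - [0,0,7.5]
    - [0,0,8.5]
    - [0,0,9]
  rotation:
    - [0,0,0]
    - [0,0,0]
    - [0,0,0]
    - [0,0,0]
    - [0,0,0]
    - [0,0,0]
    - [0,0,0]
    - [0,0,0]

```text
time_s: 42.57
ee_pos: [564.4, -73.1, 161.9]
tool_rot: [0.074, 0.997, -0.0, 0.002]
ft_force: [0.7, -0.3, 0.1]
gripper_width: 0.255
```

```bash
python3 st.py; python3 - <<'E'
from h import *
from cell import env
p=env.capture('side'); cv2.imwrite('pics/r.png',cv2.resize(p['pixels'][200:340,290:490,::-1],None,fx=4,fy=4))
for s in env.silhouettes('start',p)[:2]: print(s['p'],s['pixel'],s['pixels'].sum())
E
```

```text
t 42.57 sx -36.68 sy -4.12 z 161.91 yawerr 0.0004 tilt [ 0.0035 -0.0006] F ax 0.24 lat 0.73 z 0.12 T [ 0.002 -0.003 -0.023] w 0.255 ee [564.38 -73.11 161.91] q [-0.13  0.38 -0.18  1.01 -0.    0.02]
0.61 [263.4, 452.9] 178
0.36 [268.0, 381.5] 638
```

View pics/r.png

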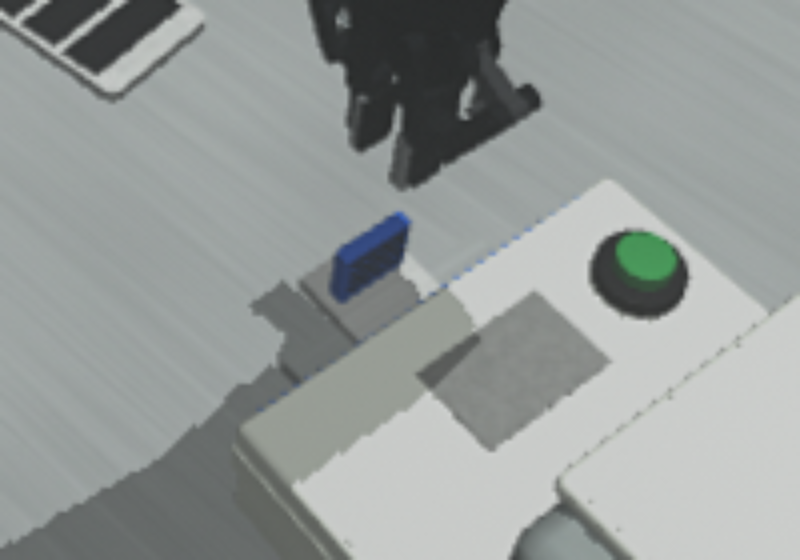

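Call:
send_rows:
  claw: [1.5,0.8,0.2,0,0,0,0,0]
  offset:
    - [1.0,-1.3,0]
    - [2.2,-3.0,0]
    - [3.6,-4.9,0]
    - [5.0,-6.8,0]
    - [6.3,-8.6,0]
    - [7.2,-9.9,0]
    - [7.53,-10.41,0]
    - [7.53,-10.41,0]
  rotation:
    - [0,0,0]
    - [0,0,0]
    - [0,0,0]
    - [0,0,0]
    - [0,0,0]
    - [0,0,0]
    - [0,0,0]
    - [0,0,0]

```text
time_s: 43.33
ee_pos: [638.5, -178.0, 158.1]
tool_rot: [0.075, 0.997, 0.0, -0.001]
ft_force: [-0.6, 0.4, 0.7]
gripper_width: -0.002
```

```bash
python3 st.py
```

```text
t 43.33 sx 56.00 sy 84.77 z 158.07 yawerr -0.0011 tilt [-0.0015  0.0003] F ax -0.35 lat -0.67 z 0.72 T [-0.01  -0.041  0.004] w -0.002 ee [ 638.5  -177.98  158.07] q [-0.27  0.54  0.08  1.11 -0.   -0.12]
```

Call:
send_rows:
  claw: [0,0,0,0,0,0,0,0]
  offset:
    - [0,0,-0.6]
    - [0,0,-1.4]
    - [0,0,-2.3]
    - [0,0,-3.1]
    - [0,0,-3.7]
    - [0,0,-4.0]
    - [0,0,-4.0]
    - [0,0,-4.0]
  rotation:
    - [0,0,0]
    - [0,0,0]
    - [0,0,0]
    - [0,0,0]
    - [0,0,0]
    - [0,0,0]
    - [0,0,0]
    - [0,0,0]

```text
time_s: 44.0
ee_pos: [638.4, -176.9, 119.4]
tool_rot: [0.074, 0.997, 0.0, -0.0]
ft_force: [0.9, 0.6, 0.4]
gripper_width: 0.0
```

```bash
python3 st.py; python3 - <<'E'
from h import *
from cell import env
p=env.capture('side'); cv2.imwrite('pics/p.png',cv2.resize(p['pixels'][180:340,330:530,::-1],None,fx=4,fy=3.7))
E
```

```text
t 44.0 sx 54.93 sy 84.53 z 119.36 yawerr 0.0005 tilt [-0.0002  0.    ] F ax -0.69 lat 0.81 z 0.44 T [ 0.041 -0.028 -0.038] w 0.0 ee [ 638.42 -176.88  119.36] q [-0.27  0.56  0.01  1.02 -0.   -0.12]
```

View pics/p.png

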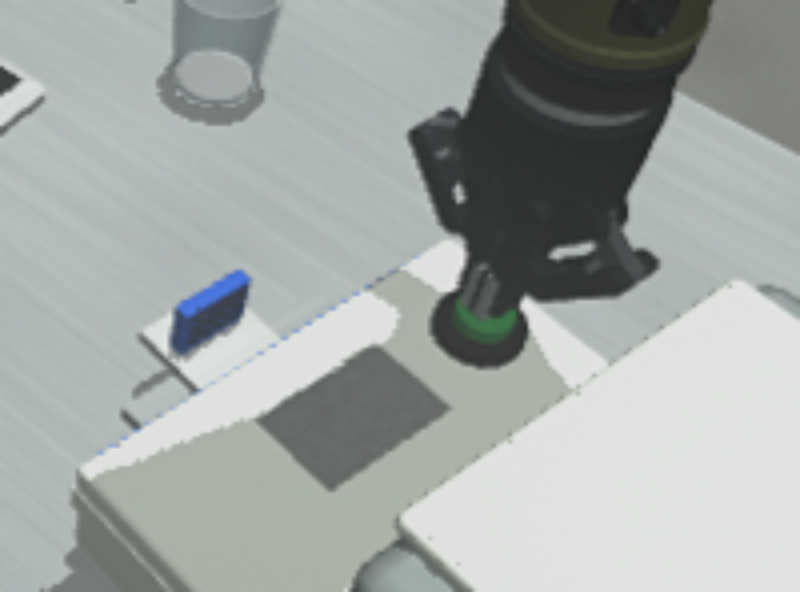

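Call:
send_rows:
  claw: [0,0,0,0,0,0,0,0]
  offset:
    - [0,0,-0.15]
    - [0,0,-0.3]
    - [0,0,-0.45]
    - [0,0,-0.6]
    - [0,0,-0.75]
    - [0,0,-0.8]
    - [0,0,-0.8]
    - [0,0,-0.8]
  rotation:
    - [0,0,0]
    - [0,0,0]
    - [0,0,0]
    - [0,0,0]
    - [0,0,0]
    - [0,0,0]
    - [0,0,0]
    - [0,0,0]

```text
time_s: 44.72
ee_pos: [639.2, -177.2, 112.1]
tool_rot: [0.074, 0.997, -0.0, 0.001]
ft_force: [0.7, -0.3, 4.8]
gripper_width: -0.0
```

```bash
python3 st.py
```

```text
t 44.72 sx 55.17 sy 85.31 z 112.07 yawerr 0.0004 tilt [ 0.0016 -0.0005] F ax 0.18 lat 0.71 z 4.75 T [-0.052 -0.12  -0.001] w -0.0 ee [ 639.16 -177.24  112.07] q [-0.27  0.57  0.    1.01 -0.   -0.12]
```

Call:
send_rows:
  claw: [0,0,0,0,0,0,0,0]
  offset:
    - [0,0,-0.07]
    - [0,0,-0.14]
    - [0,0,-0.21]
    - [0,0,-0.28]
    - [0,0,-0.3]
    - [0,0,-0.3]
    - [0,0,-0.3]
    - [0,0,-0.3]
  rotation:
    - [0,0,0]
    - [0,0,0]
    - [0,0,0]
    - [0,0,0]
    - [0,0,0]
    - [0,0,0]
    - [0,0,0]
    - [0,0,0]

```text
time_s: 45.38
ee_pos: [639.2, -177.2, 111.8]
tool_rot: [0.074, 0.997, -0.0, 0.002]
ft_force: [-3.6, 0.7, 17.2]
gripper_width: -0.002
```

```bash
python3 st.py
```

```text
t 45.38 sx 55.17 sy 85.35 z 111.80 yawerr 0.0004 tilt [ 0.0032 -0.001 ] F ax -0.15 lat -3.66 z 17.18 T [0.235 0.739 0.027] w -0.002 ee [ 639.2  -177.25  111.8 ] q [-0.27  0.56 -0.    1.   -0.   -0.12]
```

```bash
python3 - <<'E'
from h import *
from cell import env
import pickle
p=env.capture('side'); cv2.imwrite('pics/p2.png',cv2.resize(p['pixels'][230:290,420:490,::-1],None,fx=10,fy=9,interpolation=cv2.INTER_CUBIC))
D=pickle.load(open('d.pkl','rb')); p=D['side']; cv2.imwrite('pics/p0.png',cv2.resize(p['pixels'][230:290,420:490,::-1],None,fx=10,fy=9,interpolation=cv2.INTER_CUBIC))
E
```

```text
(no output)
```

View pics/p2.png

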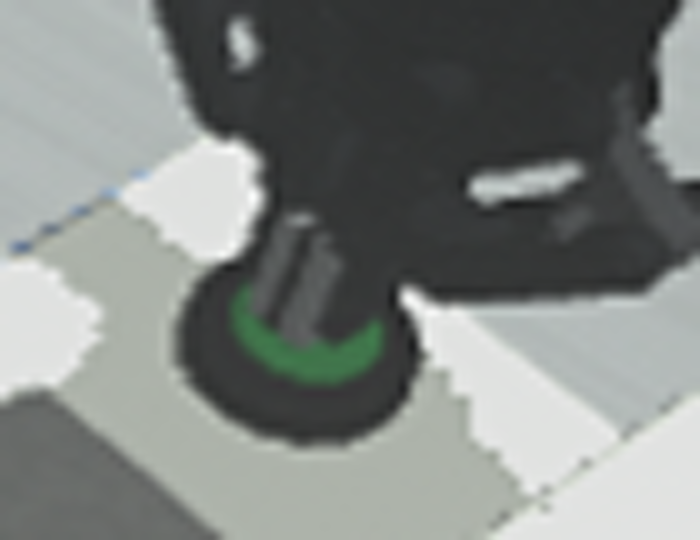

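View pics/p0.png

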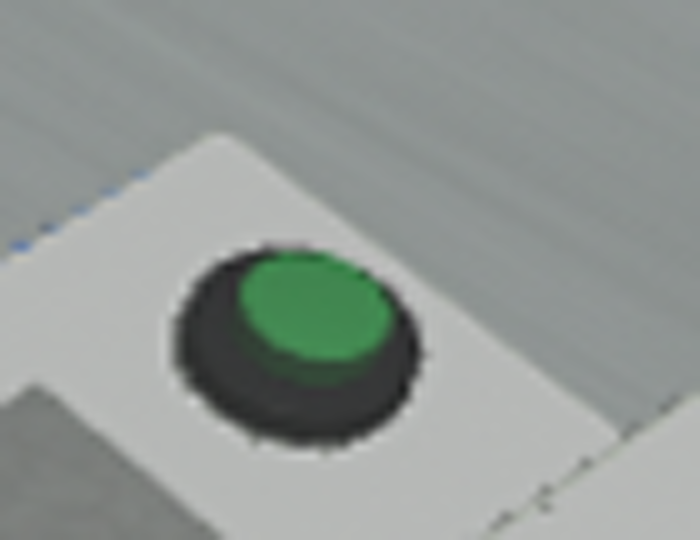

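Call:
send_rows:
  claw: [0,0,0,0,0,0,0,0]
  offset:
    - [0,0,0.3]
    - [0,0,0.8]
    - [0,0,1.6]
    - [0,0,2.6]
    - [0,0,4]
    - [0,0,5.5]
    - [0,0,7]
    - [0,0,8]
  rotation:
    - [0,0,0]
    - [0,0,0]
    - [0,0,0]
    - [0,0,0]
    - [0,0,0]
    - [0,0,0]
    - [0,0,0]
    - [0,0,0]

```text
time_s: 46.1
ee_pos: [638.5, -177.0, 189.9]
tool_rot: [0.074, 0.997, -0.0, 0.0]
ft_force: [0.7, -0.8, -0.1]
gripper_width: 0.001
```

```bash
python3 st.py; python3 - <<'E'
from h import *
from cell import env
p=env.capture('side'); cv2.imwrite('pics/f.png',cv2.resize(p['pixels'][120:340,250:490,::-1],None,fx=3,fy=2.7,interpolation=cv2.INTER_CUBIC))
b=p['pixels'].astype(int); m=(b[...,2]>b[...,0]*1.6)&(b[...,2]>b[...,1]*1.4); m[:, :340]=0;m[:,410:]=0;m[:240]=0;m[290:]=0
ys,xs=np.nonzero(m); print(len(ys),ys.mean(),xs.mean(), 'pred for grip at sx -37.4',)
a=-1.72;d=np.array([np.cos(a),np.sin(a)]);l=np.array([-d[1],d[0]])
for s in(-36,-37.4,-39): 
    w=np.array([563,-110])+d*s-5.3*l; print(s,proj(p,(w[0],w[1],45+31)))
E
```

```text
t 46.1 sx 55.03 sy 84.62 z 189.92 yawerr 0.0004 tilt [ 0.0002 -0.0001] F ax 0.70 lat 0.79 z -0.14 T [-0.042 -0.004 -0.019] w 0.001 ee [ 638.5  -176.99  189.92] q [-0.27  0.52  0.13  1.18 -0.   -0.12]
112 261.42857142857144 381.55357142857144 pred for grip at sx -37.4
-36 (np.float64(263.3648053239201), np.float64(382.7376028625429))
-37.4 (np.float64(262.9061949018338), np.float64(382.2730763980232))
-39 (np.float64(262.3830832525361), np.float64(381.74321664496347))
```

View pics/f.png

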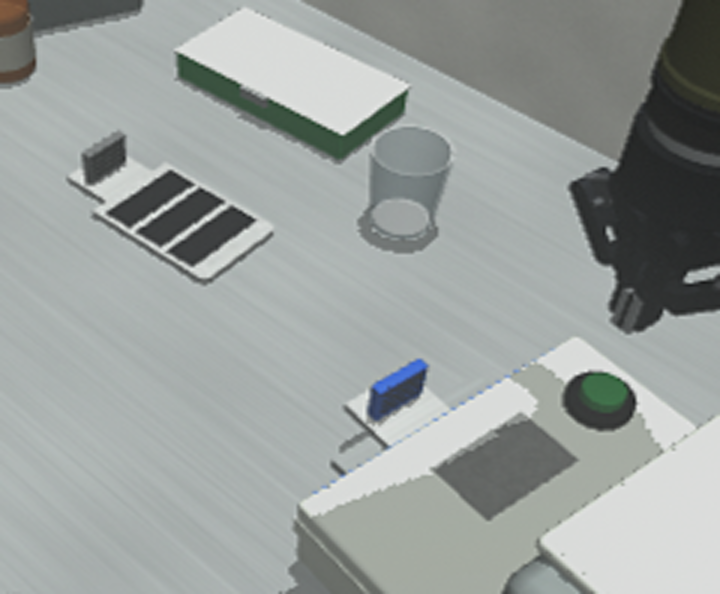

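```bash
python3 - <<'E'
from h import *
b=cv2.imread('pics/r.png').astype(int)[...,::-1]; m=(b[...,2]>b[...,0]*1.6)&(b[...,2]>b[...,1]*1.4); m[:160]=0;m[330:]=0;m[:,:200]=0;m[:,460:]=0
ys,xs=np.nonzero(m); print('after release',len(ys)/16,ys.mean()/4+200-.375,xs.mean()/4+290-.375)
from cell import env
env.job_done()
print(env.sense()['time_s'])
E
```

```text
after release 114.3125 261.7122061235648 381.130330781848
the job is handed in; nothing more can be done
the job is handed in; nothing more can be done
```

The loaded tray is against the scanner's back stop and released, and the start button was pressed right down. The job was handed in at about 46 s of the 72 s allowed.

- **Insertion:** I laid the nose on the lip and slid it in. I felt the left flare wall and moved over about 5 mm to the right to line up with the channel. The tray then went past the roller to the stop. At the stop the tray no longer moved and the resistance climbed to about 7.5 N. Total force reached about 8 N, judging by readings taken only at the end of each move.
- **Button:** It bottomed out with a reading of about 17 N on the gripper, and the picture showed it flush with its bezel. The fingers were fully off it before hand-in.
- **Last checks:** The blue grip was in the same place, to within about half a pixel, just after release and after the button press. That place fits the home position. The stop was felt about 122.5 mm in, against about 123.7 mm predicted from where the flare ended. In the last picture the spare tray and beaker looked undisturbed. I did not check the tube rack, reagent bottle or dish again.
- **Not confirmed:** The tray switch and button travel can't be read directly, so "home" and "fully down" rest on force, position and the pictures. The two cameras disagreed by 2–3 mm on the scanner's position.

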